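# Hang the drying canister inside the analyser

### The job

Take the drying canister by its black grip, pass it down through the narrow service port in the analyser's roof without touching the port's rim, and hang its crook on the bar inside. Slide it along the bar under a light load (never over 20 N), feeling for the groove, until the crook drops into it; let go so that it hangs there upright and still. Keep the gripper off the analyser and leave the other things on the bench where they are.

Things in the scene. Friction and masses are not known exactly. Their poses are not given: they have to be found in the camera images.
- canister_grip (a point): Centre of the black grip of the loose drying canister (0.13 to 0.22 kg) that stands upright on the bench. Grip block 24 (x) x 14 (y) x 44 (z) mm; pinch it across y. z runs up along the stem. Below the grip: round steel neck 8 mm thick, steel crook, then the white canister, 36 mm in diameter, 40 mm high, from 156 to 116 mm below this point, centred under it.
- crook_apex (a point): Inner apex of the canister's crook, 64 mm straight below the grip's centre, same axes. The crook is an upside-down steel V, 8 mm thick in y, flanks falling 30 degrees to +x and -x; its outer top is 7 mm higher. On the -x side its leg (x -18 to -13 mm) runs on down to the canister; on the +x side it ends in a short free lip.
- lip_end (a point): Lower end of the crook's free lip (x 13 to 18 mm from the stem's axis, 85 mm below the grip's centre); canister axes. The crook is open under it towards +x: the bar enters through the 31 mm gap between this end and the canister's top, to lie between leg and lip, which are 26 mm apart.
- canister: The same loose canister; origin under its centre, 156 mm below the grip's centre, same axes.
- port_frame: White roof plate of the analyser's service bay, 6 mm thick, with the service port through it, an opening 92 mm (x) by 58 mm (y). Origin: centre of the opening on the roof's top face, 140 mm above the bench; axes parallel to the hook's.
- hook: Steel hook bar in the bay, rigid, level, along this y. Origin: on its axis, mid-bay, 106 mm above the bench, 15.5 mm to +x of the port's centre; the port spans x -61.5 to 30.5, y -29 to 29 mm here. Hang the canister with its x along this x; it passes the bar on the -x side. Bay inside: x -75 to 44, y -60 to 60 mm, floor 100 mm below.
- bar_crest (a point): Top of the bar mid-bay, 9 mm above its axis. Bar 18 mm thick out to 28 mm either side, but for one groove 12 mm wide (y), 6 mm thick. The groove's middle lies anywhere from y -13 to +13 mm, not measured: feel for it (or look through the port). Grip centre above the bar's axis: 74.4 mm with the crook on the full bar, 67.5 mm when dropped home in the groove.
- analyser: White bench-top analyser (fixed) with port and hook; origin on the bench straight below the hook's origin, same axes. Screen tower at x -95 to 105, y -300 to -130 mm, 250 mm high; between bay and tower the case is 138 mm high. The bay's +x wall has an open window, 50 to 134 mm above the bench, through which the bar shows.
- reagent_bottle: Bystander: amber bottle 56 mm in diameter, 120 mm high; origin under its centre.
- beaker: Bystander: open glass 60 mm in diameter, 70 mm high; origin under its centre.
- sample_jar: Bystander: small white jar 44 mm in diameter, 50 mm high; origin under its centre.

How it is judged:
By the outcome, as a careful person would: the job done as asked, in the order asked, and still so for the second after the job is handed in, with the robot touching nothing.
It also fails if it takes over 72 s, if anything falls off the work surface, if the arm or the gripper's body presses on something with over 40 N, if the wrist force passes 120 N, or if a joint passes its speed limit or range.

### The arm

A 7-joint arm with a two-finger parallel gripper is mounted at the origin on the work surface. World frame = base frame: x ahead of the robot, y to its left, z up, the work surface at z = 0. Lengths are in m, angles in degrees, forces in N, time in s.
With the tool pointing down it reaches from about 0.425 to 0.875 m from the base axis. Payload 4.7 kg.
Tool frame: the origin (TCP) lies on the centre line of the jaws, within the pads' length; the fingertips stand 11 mm ahead of it and the grasp point (between the pads) lies 8 mm behind it; z points along the fingers, x is the direction in which the jaws open and shut, and the axes are right-handed (so a half turn about z gives the same grasp; the last joint's range is limited). The gripper opens to 85 mm and grips with 20 to 120 N. Pads are 22 mm wide; open, the fingers measure 114 mm over their backs; the gripper's body (76 mm by 85 mm) begins 54 mm behind the grasp point. The pads swing forward as they close: fully open they stand 13 mm farther back than shut.
Start: joints at [72.657, 18.392, -4.016, 83.108, 1.295, 78.541, -3.26], TCP at [0.202, -0.618, 0.214] pointing down, gripper open.
Joint ranges: [-163.93, 163.93], [-17.29, 119.83], [-79.2, 71.16], [3.27, 140.29], [-89.18, 269.18], [5.43, 117.66], [-154.24, 154.24]. Speed limits (degrees/s): [147.25, 147.25, 180, 180, 180, 180, 180].

### API

Orientations are given as [roll, pitch, yaw] about the fixed x, y, z axes, in that order (R = Rz(yaw) Ry(pitch) Rx(roll)).
In Python, from workcell import sensors, optics, workorder gives the robot as it stands. The module is installed in compiled form; this text tells all that it offers.
- The arm moves only by the tool send_rows, never from a script. Its argument "deltas" is a list of rows, each an object with "travel": the shift along the tool's x, y, z in mm, a list of three; "rotation": the turn, a rotation vector about the tool's x, y, z in degrees, a list of three; "grip": the closure, from 0 (fully open) to 1 (shut). A call has 1 to 10 rows; each row shifts and turns the pose as measured when the row begins, along the tool's axes as they then stand; what a row does not reach is not made up. A row lasts 1/12 s, in which the tool goes at most 41.7 mm and 7.16 degrees, less where a joint would pass 70% of its speed; a pose out of reach is approached as far as the arm can. A call with a gripper value outside its range is refused whole. The fingers move at their own pace and stop on an object; "squeeze" is the grip in N (left out, the last holds). Time passes only in rows, so rows that do not move let the fingers close. It gives the time, the measured TCP pose, the force and the opening at its end, in the units of the state.
- sensors.get_state(): the state, without advancing time (a new reading comes with each control period).
- optics.get_image(name): name is "scene" or "top" or "wrist"; returns a dict with "img" (400x640x3 uint8, red, green, blue), "vertical_fov" (degrees; the focal length in pixels is half the picture's height over the tangent of half this angle, whatever the lens; pixels are square), "cx", "cy" (the principal point, pixels), "dist_coeffs" ([k1, k2, p1, p2, k3] as OpenCV has them; the pictures are not rectified), "R" (3x3) and "t" (3): a world point X has camera coordinates R X + t; the wrist camera has in their place "tool_from_camera" (4x4, takes a point from camera to tool coordinates, whose origin is the TCP and whose axes are the tool frame's). Camera axes: x right, y down, z forward; pixel columns grow to the right and rows downward; lengths in m; the calibration is good to about 2 mm. A picture is of the moment at which its call begins: read the wrist's pose just before it. There is no depth.
- workorder.sign_off(): hands the job in, once; it reports no verdict.
The state is a dict: "time_s": time; "qpos": joint angles; "dq": joint speeds; "joint_torque": joint torques, N m; "eef_pos": TCP position; "tool_rot": TCP orientation; "contact_force": force on the tool from outside, world axes, zero at the start; "moment": the same for the moment, N m; "finger_gap": finger opening in m.
Only numpy, scipy, OpenCV 4.12 (cv2) and the standard library are available. Lean on these libraries where they do the work, as an engineer would, in place of code of your own. Each camera call takes 0.05 s, during which the arm holds its last target.

## Working session

There is one attempt and no reset: what is moved stays moved. The work goes in short steps, Python scripts to look and compute and a tool call to move; the robot and the scene stay as the last step left them, time stands still between calls to the robot, and variables do not carry over. Pictures are saved under pics/ and viewed, and the job is handed in when it is done.

Besides the shell and the picture viewer there is one more tool, called as name(argument=value, ...) on one line, values as JSON. send_rows: Moves the arm, as the interface text tells. Its arguments: {"type":"object","properties":{"deltas":{"type":"array"},"squeeze":{"type":"number"}},"required":["deltas"]}

```bash
mkdir -p pics; cat > h.py <<'E'
import numpy as np, cv2
from workcell import sensors, optics, workorder
from scipy.spatial.transform import Rotation as Ro
def K(d):
    h=d['img'].shape[0]; f=h/2/np.tan(np.radians(d['vertical_fov'])/2)
    return np.array([[f,0,d['cx']],[0,f,d['cy']],[0,0,1]])
def save(d,n): cv2.imwrite('pics/'+n,d['img'][:,:,::-1])
def cam(d,st):
    # returns R,t world->cam
    if 'R' in d: return np.array(d['R']),np.array(d['t'])
    T=np.eye(4); T[:3,:3]=Ro.from_euler('xyz',st['tool_rot'],degrees=True).as_matrix(); T[:3,3]=st['eef_pos']
    W=np.linalg.inv(T@np.array(d['tool_from_camera'])); return W[:3,:3],W[:3,3]
def ray(d,st,uv):
    R,t=cam(d,st); p=cv2.undistortPoints(np.array(uv,float).reshape(-1,1,2),K(d),np.array(d['dist_coeffs'],float)).reshape(-1,2)
    v=np.c_[p,np.ones(len(p))]@R; return -R.T@t, v
def onz(d,st,uv,z):
    o,v=ray(d,st,uv); return o+v*((z-o[2])/v[:,2])[:,None]
def proj(d,st,X):
    R,t=cam(d,st); return cv2.projectPoints(np.array(X,float).reshape(-1,3),cv2.Rodrigues(R)[0],t,K(d),np.array(d['dist_coeffs'],float))[0].reshape(-1,2)
def load(n):
    import pickle; return pickle.load(open(n+'.pkl','rb'))
def snap(name,tag):
    import pickle
    st=sensors.get_state(); d=optics.get_image(name); save(d,tag+'.png'); pickle.dump((d,st),open(tag+'.pkl','wb')); return d,st
E
python3 - <<'E'
from h import *
for n in ['scene','top','wrist']:
    d,st=snap(n,n+'0'); print(n,d['vertical_fov'],d['cx'],d['cy'],d['dist_coeffs'],{k:np.round(d[k],3).tolist() for k in ('R','t','tool_from_camera') if k in d})
print(st)
E
```

```text
scene 47.96585441934221 322.1927921525971 194.46990114453294 [-0.10380654  0.          0.          0.          0.        ] {'R': [[0.231, 0.973, 0.016], [0.603, -0.13, -0.787], [-0.764, 0.192, -0.616]], 't': [-0.221, -0.28, 1.33]}
top 54.65815486474155 327.22802518258396 195.5565136734691 [0.02670838 0.         0.         0.         0.        ] {'R': [[-0.026, -0.999, -0.019], [-0.994, 0.028, -0.105], [0.105, 0.016, -0.994]], 't': [0.106, 0.599, 0.781]}
wrist 64.41495069042286 323.5388334660337 202.73487603248475 [-0.01018519  0.          0.          0.          0.        ] {'tool_from_camera': [[1.0, -0.0, 0.0, -0.001], [0.0, 0.956, 0.293, -0.074], [-0.001, -0.293, 0.956, -0.159], [0.0, 0.0, 0.0, 1.0]]}
{'time_s': 0.1, 'qpos': array([72.65695954, 18.4350565 , -4.0166449 , 83.16779338,  1.29458725,
       78.54144105, -3.26025974]), 'dq': array([ 0.10186538, -0.13897911,  0.08932863, -0.16152604,  0.21206407,
        0.06468807, -0.06113163]), 'joint_torque': array([-1.40071411e-04, -4.94879365e+01, -3.83983841e-01, -3.15209770e+01,
        1.30491669e-02,  7.42461823e-03,  1.02598523e-05]), 'eef_pos': array([ 0.20229487, -0.61717915,  0.21333133]), 'tool_rot': array([ 1.79995270e+02,  9.90761858e-02, -7.18466572e+01]), 'contact_force': array([ 0.05015332, -0.63100745,  1.17107195]), 'moment': array([-0.09027503, -0.01604581,  0.04834623]), 'finger_gap': 0.08546924042175888}
```

View pics/scene0.png

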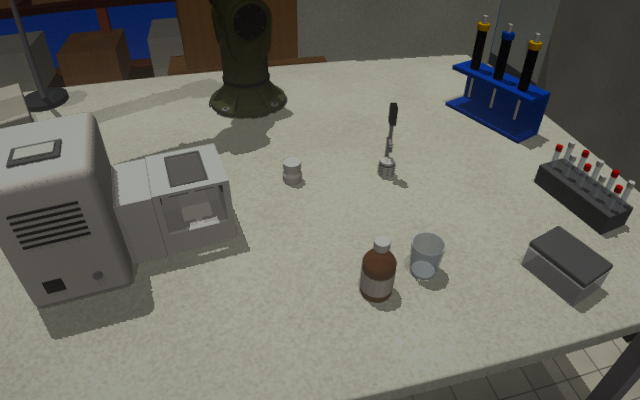

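View pics/top0.png

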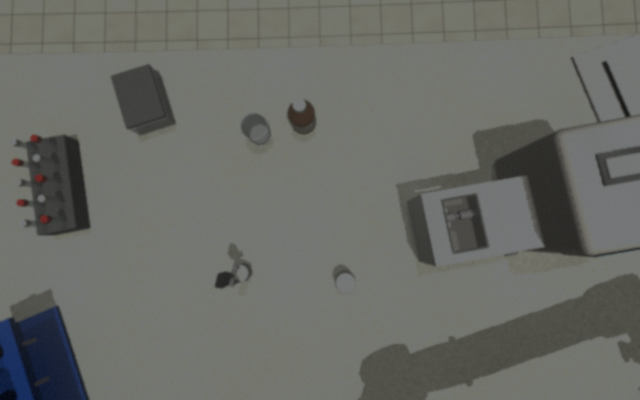

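View pics/wrist0.png

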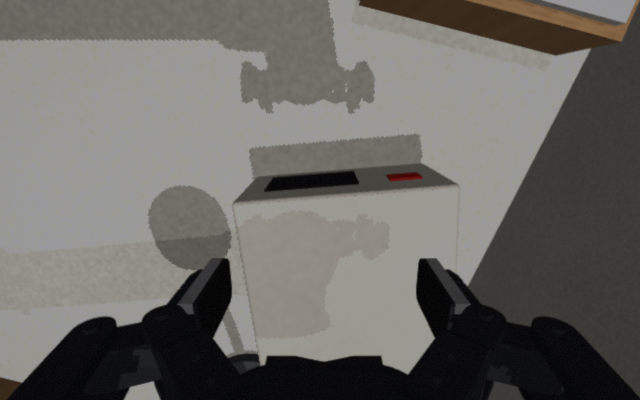

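The scene picture shows the analyser at left (port near (185,168)), the canister near (390,140), the jar at (291,170), the bottle at (378,270) and the beaker at (427,255). In the top picture the port is around (465,223), the black grip at (224,280) and the jar at (345,282). I'll enlarge these areas.

```bash
python3 - <<'E'
from h import *
def crop(d,x0,y0,w,h,s,n,g=1.0):
    im=d['img'][y0:y0+h,x0:x0+w,::-1]
    im=cv2.resize(im,None,fx=s,fy=s,interpolation=cv2.INTER_CUBIC)
    im=np.clip(im.astype(float)*g,0,255).astype(np.uint8); return im
t,_=load('top0'); s,_=load('scene0')
a=crop(t,405,165,150,110,5,'',1.6); cv2.imwrite('pics/t_port.png',a)
b=crop(t,195,235,75,60,8,'',1.6); cv2.imwrite('pics/t_can.png',b)
c=np.hstack([crop(s,360,90,60,100,6,'',1.3),crop(s,150,140,70,100,6,'',1.3)]); cv2.imwrite('pics/s_can.png',c)
E
```

```text
(no output)
```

View pics/t_port.png

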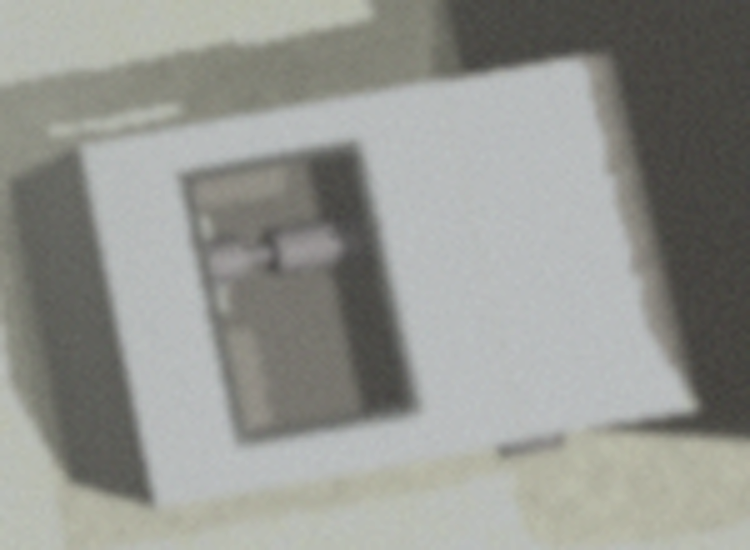

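View pics/t_can.png

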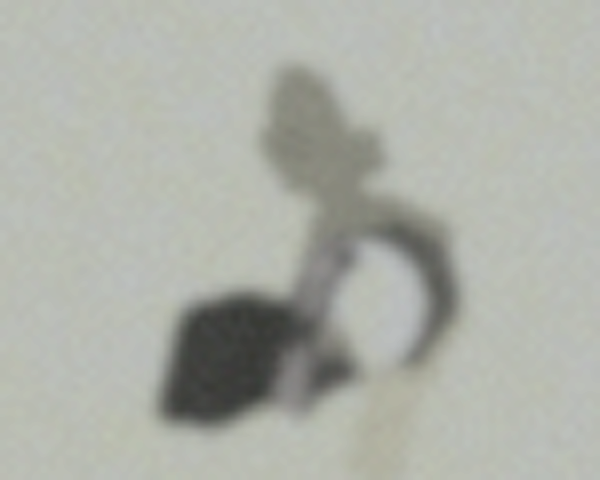

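View pics/s_can.png

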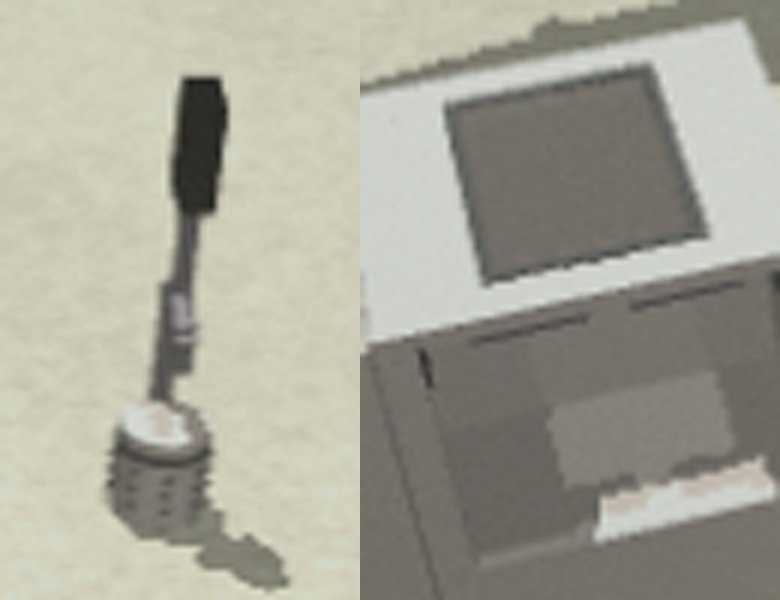

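The port crop shows the opening's corners near crop pixels (182,175), (357,145), (417,410) and (240,440). The bar runs across at crop row 250 with a dark gap near (262,250), probably the groove. Next I'll fit these and get a rough canister position.

```bash
cat > fit.py <<'E'
from h import *
from scipy.ndimage import map_coordinates
def edge_fit(g,p,q,half=5,n=40,trim=0.12):
    # find max-gradient points normal to segment p-q, fit a line; returns line endpoints
    p,q=np.array(p,float),np.array(q,float); u=(q-p)/np.linalg.norm(q-p); nn=np.array([-u[1],u[0]])
    pts=[]
    s=np.arange(-half,half+.01,.25)
    for a in np.linspace(trim,1-trim,n):
        c=p+(q-p)*a; xy=c+s[:,None]*nn
        v=map_coordinates(g,[xy[:,1],xy[:,0]],order=1); dv=np.abs(np.gradient(cv2.GaussianBlur(v[None].astype(np.float32),(0,0),2)[0]))
        pts.append(xy[dv.argmax()])
    pts=np.array(pts,np.float32)
    l=cv2.fitLine(pts,cv2.DIST_HUBER,0,.01,.01).ravel(); d=l[:2];r=np.abs((pts-l[2:])@[-d[1],d[0]])
    return l[2:],d,np.median(r)
def inter(a,b):
    A=np.c_[a[1],-b[1]]; k=np.linalg.solve(A,b[0]-a[0]); return a[0]+k[0]*a[1]
def quad(d,C,half=4):
    g=cv2.cvtColor(d['img'],cv2.COLOR_RGB2GRAY).astype(float)
    L=[edge_fit(g,C[i],C[(i+1)%4],half) for i in range(4)]
    print('resid',[round(float(l[2]),2) for l in L])
    return np.array([inter(L[i-1],L[i]) for i in range(4)])
E
python3 - <<'E'
from fit import *
t,st=load('top0'); s,ss=load('scene0')
C=np.array([[182,175],[357,145],[417,410],[240,440]])/5+[405,165]
Q=quad(t,C,4); P=onz(t,st,Q,.140); print('top',Q.round(1).tolist(),P.round(4).tolist(),'c',P.mean(0))
C2=np.array([[445-360,102],[650-360,65],[707-360,236],[486-360,285]])/6+[150,140]
Q2=quad(s,C2,3); P2=onz(s,ss,Q2,.140); print('scene',Q2.round(1).tolist(),P2.round(4).tolist(),'c',P2.mean(0))
for P in (P,P2):
    e=[np.linalg.norm(P[i]-P[(i+1)%4]) for i in range(4)]; print('sides',np.round(e,4), [np.degrees(np.arctan2(*(P[(i+1)%4]-P[i])[1::-1])).round(1) for i in range(4)])
# canister grip: black
for n,(d,q) in {'top':(t,st),'scene':(s,ss)}.items():
    m=(d['img'].max(2)<60).astype(np.uint8); k,l,stt,cen=cv2.connectedComponentsWithStats(m)
    for i in range(1,k):
        if stt[i,4]>30: print(n,stt[i].tolist(),cen[i].round(1))
E
```

```text
resid [0.1, 0.02, 0.14, 0.0]
top [[439.79998779296875, 198.6999969482422], [476.1000061035156, 192.6999969482422], [488.3999938964844, 246.89999389648438], [451.8999938964844, 254.0]] [[0.579, -0.1155, 0.14], [0.5881, -0.1808, 0.14], [0.4908, -0.1958, 0.14], [0.4798, -0.1311, 0.14]] c [ 0.53443681 -0.15580322  0.14      ]
resid [0.09, 0.06, 0.14, 0.03]
scene [[163.10000610351562, 156.8000030517578], [198.1999969482422, 149.89999389648438], [208.0, 179.10000610351562], [169.89999389648438, 187.1999969482422]] [[0.4879, -0.1981, 0.14], [0.4779, -0.1326, 0.14], [0.5782, -0.1171, 0.14], [0.5881, -0.1823, 0.14]] c [ 0.53301695 -0.15751369  0.14      ]
sides [0.0659 0.0984 0.0657 0.1004] [np.float64(-82.1), np.float64(-171.2), np.float64(99.6), np.float64(8.9)]
sides [0.0663 0.1015 0.066  0.1015] [np.float64(98.7), np.float64(8.8), np.float64(-81.4), np.float64(-171.0)]
top [603, 62, 27, 55, 237] [615.9  89.4]
top [129, 68, 45, 60, 369] [158.7 100.2]
top [289, 107, 25, 21, 201] [298.3 119. ]
top [494, 133, 93, 123, 4806] [545.3 192.7]
top [28, 137, 17, 17, 96] [ 35.4 144.4]
top [43, 136, 4
[... 775 characters left out ...]
80.6 203.5]
scene [553, 167, 10, 8, 34] [557.7 170. ]
scene [565, 177, 12, 8, 45] [571.5 180.3]
scene [99, 181, 34, 93, 476] [116.3 225.9]
scene [577, 186, 15, 10, 48] [585.6 190.7]
scene [594, 198, 12, 10, 45] [600.5 201.6]
scene [6, 201, 72, 19, 240] [ 41.1 210. ]
scene [10, 208, 71, 18, 240] [ 44.8 216.2]
scene [13, 214, 70, 18, 240] [ 47.5 222.4]
scene [16, 220, 70, 18, 238] [ 50.8 228.4]
scene [19, 226, 69, 18, 226] [ 53.2 234.5]
scene [22, 231, 69, 19, 230] [ 56.  240.3]
scene [530, 243, 82, 45, 326] [565.7 267.5]
scene [363, 266, 14, 13, 51] [368.2 273.1]
scene [42, 278, 25, 16, 255] [ 53.9 285.5]
scene [585, 332, 55, 68, 1716] [620.2 372.6]
scene [486, 367, 71, 33, 228] [522.7 388.8]
```

The fitted opening measures 66 x 100 mm in both views, so I've picked up a border about 4 mm wide all round. The centre and the 8.9° yaw agree between views to 2 mm. Now the grip and the groove.

```bash
python3 - <<'E'
from fit import *
t,st=load('top0'); s,ss=load('scene0')
o1,v1=ray(t,st,[223.5,279.2]);o2,v2=ray(s,ss,[392.8,113.8])
A=np.c_[v1[0],-v2[0]];k=np.linalg.lstsq(A,o2-o1,rcond=None)[0];a=o1+k[0]*v1[0];b=o2+k[1]*v2[0];print('grip',a,b)
# canister top z=.04 top view & bottom
print('can top', onz(t,st,[195+377/8,235+300/8],.04))
print('neck/crook line', onz(t,st,[[195+295/8,235+400/8],[195+330/8,235+240/8]],.085))
c=np.array([.5337,-.1567,.14]);th=np.radians(8.9);Rz=np.array([[np.cos(th),-np.sin(th),0],[np.sin(th),np.cos(th),0],[0,0,1]])
hk=c+Rz@[.0155,0,0];hk[2]=.106;print('hook',hk)
for uv,z in [((252,250),.11),((275,250),.11),((262,250),.11),((210,260),.115),((345,243),.115)]:
    X=onz(t,st,[405+uv[0]/5,165+uv[1]/5],z)[0]; print(uv,(Rz.T@(X-hk)*1000).round(1))
for n,uv,z in [('jar',(345,283),.05),('bottle',(300,105),.12)]:
    print(n,onz(t,st,uv,z))
E
```

```text
grip [0.44727624 0.27185381 0.15754206] [0.4472624  0.27180721 0.15753015]
can top [[0.44785804 0.26736025 0.04      ]]
neck/crook line [[0.428605   0.27638393 0.085     ]
 [0.46624868 0.26801502 0.085     ]]
hook [ 0.54901338 -0.15430199  0.106     ]
(252, 250) [1.8 3.2 4. ]
(275, 250) [ 0.2 -5.1  4. ]
(262, 250) [ 1.1 -0.4  4. ]
(210, 260) [ 0.9 20.8  9. ]
(345, 243) [ -1.8 -29.3   9. ]
jar [[0.42280535 0.05821366 0.05      ]]
bottle [[0.76892412 0.13588527 0.12      ]]
```

Grip at about (0.447, 0.272, 0.157), and both rays meet well. The dark gap lies near y 0 on the bar. I'll stop over the port for a close wrist picture on the way to the canister, using a row planner that prints numbers for me to send.

```bash
cat > plan.py <<'E'
from h import *
import json
def plan(wps,grip=0.0,step=38,rstep=6.8,p0=None,R0=None):
    st=sensors.get_state()
    p=np.array(st['eef_pos'] if p0 is None else p0,float); R=Ro.from_euler('xyz',st['tool_rot'],degrees=True) if R0 is None else R0
    rows=[]
    for w in wps:
        P=np.array(w[0],float); T=Ro.from_euler('xyz',[180,0,w[1]],degrees=True) if np.isscalar(w[1]) else w[1]
        dl=np.linalg.norm(P-p)*1000; dr=np.degrees((R.inv()*T).magnitude()); n=w[2] if len(w)>2 else int(max(1,np.ceil(dl/step),np.ceil(dr/rstep)))
        rv=(R.inv()*T).as_rotvec(degrees=True)/n; dp=(P-p)/n
        for i in range(n):
            tr=np.round(R.inv().apply(dp)*1000,1 if dl/n<3 else 0); rr=np.round(rv,1)
            rows.append({"travel":[float(x)+0 for x in tr],"rotation":[float(x)+0 for x in rr],"grip":grip})
            R=R*Ro.from_rotvec(rr,degrees=True); p=p+dp
    for i in range(0,len(rows),10): print(json.dumps(rows[i:i+10]))
    return p,R
def stt():
    s=sensors.get_state(); print('t',round(s['time_s'],2),'p',np.round(s['eef_pos'],4),'r',np.round(s['tool_rot'],2),'F',np.round(s['contact_force'],1),'gap',round(s['finger_gap'],4)); return s
E
python3 - <<'E'
from plan import *
plan([((.25,-.56,.36),-71.8),((.593,-.14,.36),-81.1)])
E
```

```text
[{"travel": [-8.0, -13.0, -29.0], "rotation": [0.0, 0.0, 0.0], "grip": 0.0}, {"travel": [-8.0, -13.0, -29.0], "rotation": [0.0, 0.0, 0.0], "grip": 0.0}, {"travel": [-8.0, -13.0, -29.0], "rotation": [0.0, 0.0, 0.0], "grip": 0.0}, {"travel": [-8.0, -13.0, -29.0], "rotation": [0.0, 0.0, 0.0], "grip": 0.0}, {"travel": [-8.0, -13.0, -29.0], "rotation": [0.0, 0.0, 0.0], "grip": 0.0}, {"travel": [-19.0, -30.0, 0.0], "rotation": [0.0, 0.0, 0.6], "grip": 0.0}, {"travel": [-20.0, -30.0, 0.0], "rotation": [0.0, 0.0, 0.6], "grip": 0.0}, {"travel": [-20.0, -30.0, 0.0], "rotation": [0.0, 0.0, 0.6], "grip": 0.0}, {"travel": [-20.0, -30.0, 0.0], "rotation": [0.0, 0.0, 0.6], "grip": 0.0}, {"travel": [-21.0, -30.0, 0.0], "rotation": [0.0, 0.0, 0.6], "grip": 0.0}]
[{"travel": [-21.0, -29.0, 0.0], "rotation": [0.0, 0.0, 0.6], "grip": 0.0}, {"travel": [-21.0, -29.0, 0.0], "rotation": [0.0, 0.0, 0.6], "grip": 0.0}, {"travel": [-22.0, -29.0, 0.0], "rotation": [0.0, 0.0, 0.6], "grip": 0.0}, {"travel": [-22.0, -29.0, 0.0], "rotation": [0.0, 0.0, 0.6], "grip": 0.0}, {"travel": [-22.0, -28.0, 0.0], "rotation": [0.0, 0.0, 0.6], "grip": 0.0}, {"travel": [-23.0, -28.0, 0.0], "rotation": [0.0, 0.0, 0.6], "grip": 0.0}, {"travel": [-23.0, -28.0, 0.0], "rotation": [0.0, 0.0, 0.6], "grip": 0.0}, {"travel": [-23.0, -28.0, 0.0], "rotation": [0.0, 0.0, 0.6], "grip": 0.0}, {"travel": [-23.0, -28.0, 0.0], "rotation": [0.0, 0.0, 0.6], "grip": 0.0}, {"travel": [-24.0, -27.0, 0.0], "rotation": [0.0, 0.0, 0.6], "grip": 0.0}]
```

send_rows(deltas=[{"travel":[-8,-13,-29],"rotation":[0,0,0],"grip":0},{"travel":[-8,-13,-29],"rotation":[0,0,0],"grip":0},{"travel":[-8,-13,-29],"rotation":[0,0,0],"grip":0},{"travel":[-8,-13,-29],"rotation":[0,0,0],"grip":0},{"travel":[-8,-13,-29],"rotation":[0,0,0],"grip":0},{"travel":[-20,-30,0],"rotation":[0,0,0.6],"grip":0},{"travel":[-20,-30,0],"rotation":[0,0,0.6],"grip":0},{"travel":[-20,-30,0],"rotation":[0,0,0.6],"grip":0},{"travel":[-20,-30,0],"rotation":[0,0,0.6],"grip":0},{"travel":[-21,-30,0],"rotation":[0,0,0.6],"grip":0}])

```text
time_s: 0.98
eef_pos: [0.3627, -0.4189, 0.3596]
tool_rot: [179.7, 0.6, -76.2]
contact_force: [0.5, -0.6, -0.2]
finger_gap: 0.0857
```

send_rows(deltas=[{"travel":[-22,-29,0],"rotation":[0,0,0.5],"grip":0},{"travel":[-22,-29,0],"rotation":[0,0,0.5],"grip":0},{"travel":[-22,-29,0],"rotation":[0,0,0.5],"grip":0},{"travel":[-22,-29,0],"rotation":[0,0,0.5],"grip":0},{"travel":[-22,-29,0],"rotation":[0,0,0.5],"grip":0},{"travel":[-23,-28,0],"rotation":[0,0,0.5],"grip":0},{"travel":[-23,-28,0],"rotation":[0,0,0.5],"grip":0},{"travel":[-23,-28,0],"rotation":[0,0,0.5],"grip":0},{"travel":[-23,-28,0],"rotation":[0,0,0.5],"grip":0},{"travel":[-12,-14,0],"rotation":[0,0,0],"grip":0}])

```text
time_s: 1.82
eef_pos: [0.5945, -0.1355, 0.3583]
tool_rot: [179.6, 0.6, -80.8]
contact_force: [-0.6, -0.6, -0.3]
finger_gap: 0.0852
```

```bash
python3 - <<'E'
from plan import *
d,st=snap('wrist','wrist1'); stt()
E
```

```text
t 1.87 p [ 0.5958 -0.1323  0.3578] r [179.63   0.75 -80.54] F [ 0.1  2.1 -0.8] gap 0.0853
```

View pics/wrist1.png

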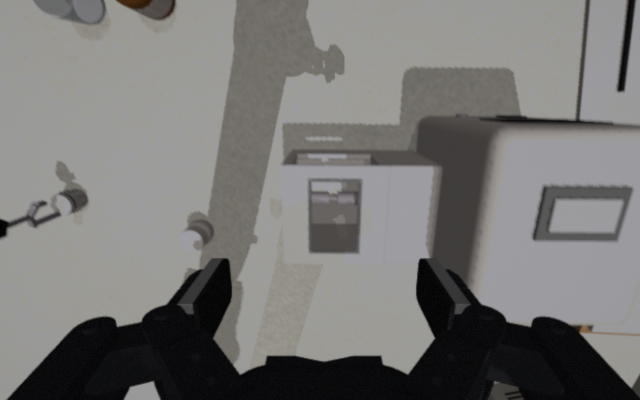

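The wrist picture shows the port at (335,215) with the bar across it near row 198, and the canister at the far left (65,203). The arm was still settling, so I'll take it again and enlarge.

```bash
python3 - <<'E'
from plan import *
d,st=snap('wrist','wrist2'); s2=stt()
im=d['img'][:,:,::-1]
a=cv2.resize(im[140:270,275:390],None,fx=5,fy=5,interpolation=cv2.INTER_CUBIC)
cv2.imwrite('pics/w2_port.png',np.clip(a*1.5,0,255).astype(np.uint8))
a=cv2.resize(im[150:250,0:110],None,fx=6,fy=5,interpolation=cv2.INTER_CUBIC)
cv2.imwrite('pics/w2_can.png',np.clip(a*1.3,0,255).astype(np.uint8))
E
```

```text
t 1.92 p [ 0.5943 -0.1352  0.3579] r [179.53   0.65 -80.63] F [-0.2  0.2  0.6] gap 0.0856
```

View pics/w2_port.png

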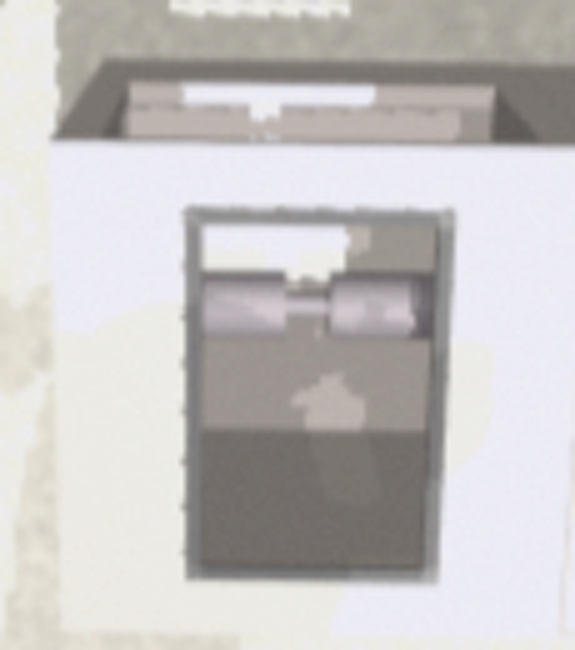

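View pics/w2_can.png

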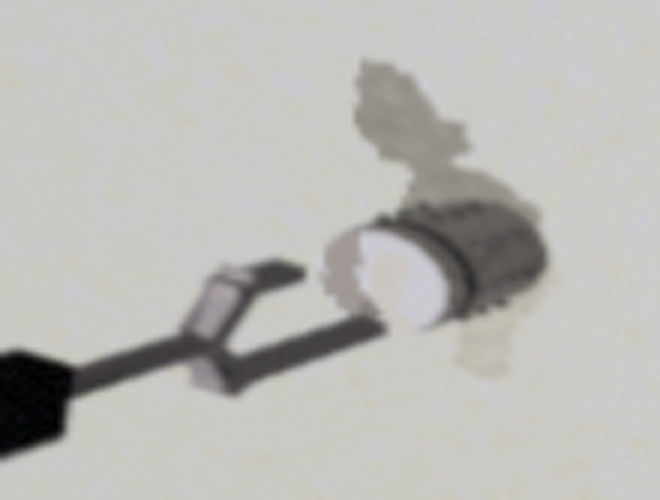

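Both crops are clear. The lip is on the upper side, towards world +x, so the canister's x points to about -12°. The bar's groove lies between crop columns 287 and 328, at about column 308. Now the numbers.

```bash
python3 - <<'E'
from fit import *
d,st=load('wrist2')
# port outer frame corners crop -> px
C=np.array([[190,212],[450,214],[432,577],[190,577]])/5+[275,140]
Q=quad(d,C,2); P=onz(d,st,Q,.140); print(Q.round(1).tolist(),P.round(4).tolist(),'c',P.mean(0))
e=[np.linalg.norm(P[i]-P[(i+1)%4]) for i in range(4)]; print('sides',np.round(e,4), [np.degrees(np.arctan2(*(P[(i+1)%4]-P[i])[1::-1])).round(1) for i in range(4)])
c=P.mean(0); th=np.radians(8.9);Rz=np.array([[np.cos(th),-np.sin(th),0],[np.sin(th),np.cos(th),0],[0,0,1]])
hk=c+Rz@[.0155,0,0];hk[2]=.106;print('hook',hk)
for uv,z in [((287,300),.110),((328,300),.110),((203,305),.115),((415,305),.115),((250,275),.106),((250,337),.106),((380,275),.106),((380,337),.106)]:
    X=onz(d,st,[275+uv[0]/5,140+uv[1]/5],z)[0]; print(uv,(Rz.T@(X-hk)*1000).round(1))
print('crook arm ends', onz(d,st,[[238/6,150+270/5],[215/6,150+388/5]],.088))
E
```

```text
resid [0.0, 0.11, 0.07, 0.0]
[[311.79998779296875, 181.39999389648438], [365.79998779296875, 181.8000030517578], [361.79998779296875, 256.1000061035156], [311.79998779296875, 255.3000030517578]] [[0.5766, -0.1173, 0.14], [0.5871, -0.1822, 0.14], [0.4884, -0.1974, 0.14], [0.4783, -0.1325, 0.14]] c [ 0.53260098 -0.1573624   0.14      ]
sides [0.0658 0.0999 0.0656 0.0995] [np.float64(-80.8), np.float64(-171.3), np.float64(98.9), np.float64(8.8)]
hook [ 0.54791436 -0.15496439  0.106     ]
(287, 300) [1.7 6.6 4. ]
(328, 300) [ 1.9 -4.3  4. ]
(203, 305) [ 1.6 28.9  9. ]
(415, 305) [  2.3 -27.1   9. ]
(250, 275) [ 7.4 16.6 -0. ]
(250, 337) [-10.1  16.4  -0. ]
(380, 275) [  7.9 -18.3  -0. ]
(380, 337) [ -9.7 -18.9  -0. ]
crook arm ends [[0.46527377 0.26590667 0.088     ]
 [0.42644905 0.27554344 0.088     ]]
```

```bash
python3 - <<'E'
from plan import *
s=stt(); print(np.round(s['qpos'],1))
# view pose over canister, looking from camera side: tool yaw -103
y=np.radians(-103); ty=np.array([np.sin(y),-np.cos(y)]); g=np.array([.447,.272]); print(ty)
p=g-ty*.046
print(p); plan([((p[0],p[1],.36),-103.)],step=37)
E
```

```text
t 1.92 p [ 0.5943 -0.1352  0.3579] r [179.53   0.65 -80.63] F [-0.2  0.2  0.6] gap 0.0856
[ 32.7  14.4 -28.   73.4   6.2  94.4 -74.8]
[-0.97437006  0.22495105]
[0.49182102 0.26165225]
[{"travel": [-34.0, 3.0, 0.0], "rotation": [0.0, 0.0, 1.9], "grip": 0.0}, {"travel": [-34.0, 4.0, 0.0], "rotation": [0.0, 0.0, 1.9], "grip": 0.0}, {"travel": [-34.0, 5.0, 0.0], "rotation": [0.0, 0.0, 1.9], "grip": 0.0}, {"travel": [-34.0, 6.0, 0.0], "rotation": [0.0, 0.0, 1.9], "grip": 0.0}, {"travel": [-33.0, 8.0, 0.0], "rotation": [0.0, 0.0, 1.9], "grip": 0.0}, {"travel": [-33.0, 9.0, 0.0], "rotation": [0.0, 0.0, 1.9], "grip": 0.0}, {"travel": [-33.0, 10.0, 0.0], "rotation": [0.0, 0.0, 1.9], "grip": 0.0}, {"travel": [-32.0, 11.0, 0.0], "rotation": [0.0, 0.0, 1.9], "grip": 0.0}, {"travel": [-32.0, 12.0, 0.0], "rotation": [0.0, 0.0, 1.9], "grip": 0.0}, {"travel": [-32.0, 13.0, 0.0], "rotation": [0.0, 0.0, 1.9], "grip": 0.0}]
[{"travel": [-31.0, 14.0, 0.0], "rotation": [0.0, 0.0, 1.9], "grip": 0.0}, {"travel": [-31.0, 15.0, 0.0], "rotation": [0.0, 0.0, 1.9], "grip": 0.0}]
```

Joint 7 would come near its limit with that choice, so I'll use the other half-turn (yaw +77) for the grasp.

```bash
python3 - <<'E'
from plan import *
T=Ro.from_euler('xyz',[180,0,77],degrees=True)
y=np.radians(77); ty=np.array([np.sin(y),-np.cos(y)]); g=np.array([.447,.272]); p=g-ty*.046
# manual interpolation with explicit -158deg about tool z
st=stt(); R=Ro.from_euler('xyz',st['tool_rot'],degrees=True); p0=st['eef_pos']; n=23
for i in range(n):
    d=(np.r_[p,.355]-p0)/n; print((R.inv().apply(d)*1000).round(0).astype(int).tolist(),end=' ')
    R=R*Ro.from_rotvec([0,0,-(157.6)/n],degrees=True)
print(157.6/n,p)
E
```

```text
t 1.92 p [ 0.5943 -0.1352  0.3579] r [179.53   0.65 -80.63] F [-0.2  0.2  0.6] gap 0.0856
[-19, 5, 0] [-20, 3, 0] [-20, 1, 0] [-20, -2, 0] [-20, -4, 0] [-19, -6, 0] [-18, -9, 0] [-17, -11, 0] [-15, -13, 0] [-14, -14, 0] [-12, -16, 0] [-10, -17, 0] [-8, -18, 0] [-6, -19, 0] [-3, -20, 0] [-1, -20, 0] [2, -20, 0] [4, -20, 0] [6, -19, 0] [8, -18, 0] [11, -17, 0] [12, -16, 0] [14, -14, 0] 6.852173913043478 [0.40217898 0.28234775]
```

send_rows(deltas=[{"travel":[-19,5,0],"rotation":[0,0,-6.8],"grip":0},{"travel":[-20,3,0],"rotation":[0,0,-6.8],"grip":0},{"travel":[-20,1,0],"rotation":[0,0,-6.8],"grip":0},{"travel":[-20,-2,0],"rotation":[0,0,-6.8],"grip":0},{"travel":[-20,-4,0],"rotation":[0,0,-6.8],"grip":0},{"travel":[-19,-6,0],"rotation":[0,0,-6.8],"grip":0},{"travel":[-18,-9,0],"rotation":[0,0,-6.8],"grip":0},{"travel":[-17,-11,0],"rotation":[0,0,-6.8],"grip":0},{"travel":[-15,-13,0],"rotation":[0,0,-6.8],"grip":0},{"travel":[-14,-14,0],"rotation":[0,0,-6.8],"grip":0}])

```text
time_s: 2.75
eef_pos: [0.5021, 0.0354, 0.3553]
tool_rot: [179.9, 1.1, -11.0]
contact_force: [-0.5, -0.3, -0.2]
finger_gap: 0.0853
```

send_rows(deltas=[{"travel":[-12,-16,0],"rotation":[0,0,-6.8],"grip":0},{"travel":[-10,-17,0],"rotation":[0,0,-6.8],"grip":0},{"travel":[-8,-18,0],"rotation":[0,0,-6.8],"grip":0},{"travel":[-6,-19,0],"rotation":[0,0,-6.8],"grip":0},{"travel":[-3,-20,0],"rotation":[0,0,-6.8],"grip":0},{"travel":[-1,-20,0],"rotation":[0,0,-6.8],"grip":0},{"travel":[2,-20,0],"rotation":[0,0,-6.8],"grip":0},{"travel":[4,-20,0],"rotation":[0,0,-6.8],"grip":0},{"travel":[6,-19,0],"rotation":[0,0,-6.8],"grip":0},{"travel":[8,-18,0],"rotation":[0,0,-6.8],"grip":0}])

```text
time_s: 3.58
eef_pos: [0.4061, 0.2075, 0.356]
tool_rot: [-179.3, 1.0, 59.3]
contact_force: [0.3, -0.4, -0.1]
finger_gap: 0.0852
```

```bash
python3 - <<'E'
from plan import *
stt();plan([((.402,.282,.355),77.)])
E
```

```text
t 3.58 p [0.4061 0.2075 0.356 ] r [-179.35    0.95   59.27] F [ 0.3 -0.4 -0.1] gap 0.0852
[{"travel": [21.0, -14.0, 0.0], "rotation": [-0.3, 0.3, -5.9], "grip": 0.0}, {"travel": [22.0, -12.0, 0.0], "rotation": [-0.3, 0.3, -5.9], "grip": 0.0}, {"travel": [23.0, -9.0, 0.0], "rotation": [-0.3, 0.3, -5.9], "grip": 0.0}]
```

send_rows(deltas=[{"travel":[21,-14,0],"rotation":[-0.3,0.3,-5.9],"grip":0},{"travel":[22,-12,0],"rotation":[-0.3,0.3,-5.9],"grip":0},{"travel":[23,-9,0],"rotation":[-0.3,0.3,-5.9],"grip":0},{"travel":[0,0,0],"rotation":[0,0,0],"grip":0},{"travel":[0,0,0],"rotation":[0,0,0],"grip":0}])

```text
time_s: 4.0
eef_pos: [0.3998, 0.2833, 0.3557]
tool_rot: [179.6, 0.2, 77.9]
contact_force: [1.1, -0.4, -0.3]
finger_gap: 0.0861
```

```bash
python3 - <<'E'
from plan import *
d,st=snap('wrist','wrist3'); s=stt(); print(s['qpos'].round(0))
E
```

```text
t 4.05 p [0.3996 0.2834 0.3557] r [1.7961e+02 1.3000e-01 7.7930e+01] F [-1.   0.6  0.5] gap 0.0856
[ 16.  -2. -52.  90.  -1.  92.  42.]
```

View pics/wrist3.png

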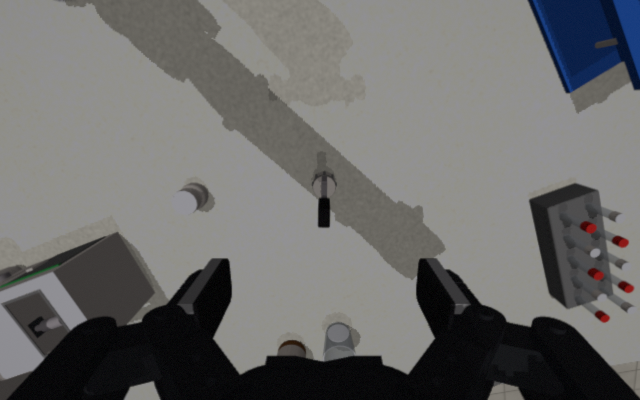

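The wrist picture shows the black grip at (324,212) with the crook and canister just above it, straight in line with image vertical. I'll measure its position and yaw.

```bash
python3 - <<'E'
from fit import *
d,st=load('wrist3')
im=d['img'][:,:,::-1]
a=cv2.resize(im[150:240,280:370],None,fx=7,fy=6,interpolation=cv2.INTER_CUBIC); cv2.imwrite('pics/w3c.png',np.clip(a*1.4,0,255).astype(np.uint8))
m=(d['img'].max(2)<45).astype(np.uint8); m[:, :300]=0; m[:,350:]=0; m[250:]=0
k,l,s,c=cv2.connectedComponentsWithStats(m)
for i in range(1,k):
    if s[i,4]>30: print(s[i].tolist(),c[i].round(1)); cn=np.argwhere(l==i)[:,::-1].astype(np.float32); print(cv2.minAreaRect(cn))
E
```

```text
[319, 197, 11, 30, 310] [323.8 211.6]
((324.0, 211.5), (29.0, 10.0), 90.0)
```

View pics/w3c.png

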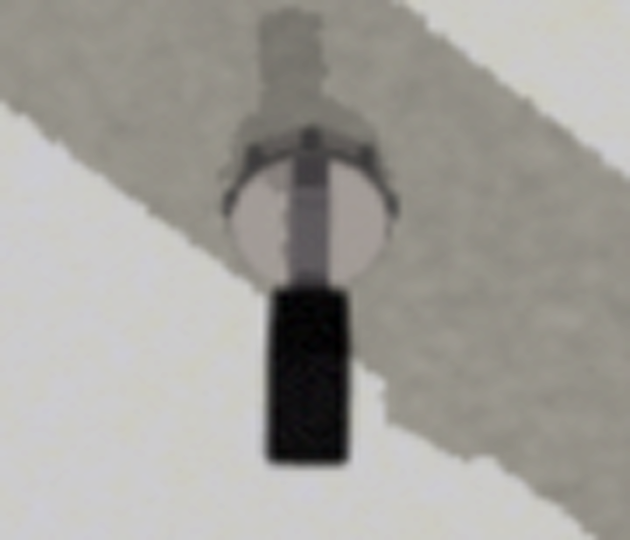

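```bash
python3 - <<'E'
from plan import *
d,st=load('wrist3')
# grip corners silhouettes: top row 197 = far/bottom?, project block for pose and compare bbox
for g in [(.4473,.2718,.156),(.447,.272,.156),(.449,.2715,.156),(.445,.272,.156)]:
  for yaw in (-12.1,):
    R=Ro.from_euler('z',yaw,degrees=True)
    X=np.array([[sx*.012,sy*.007,sz*.022] for sx in(-1,1) for sy in(-1,1) for sz in(-1,1)])
    p=proj(d,st,R.apply(X)+g); print(g,p.min(0).round(1),p.max(0).round(1))
    p=proj(d,st,[[g[0],g[1],.04]]);print('can top c',p.round(1))
for n in('top0','scene0'):
    D,S=load(n); g=(.447,.272,.156); p=proj(D,S,R.apply(X)+g); print(n,p.min(0).round(1),p.max(0).round(1))
# plan grasp: TCP over grip
stt(); 
plan([((.447,.272,.26),77.9),((.447,.272,.150),77.9)],step=35)
E
```

```text
(0.4473, 0.2718, 0.156) [316.4 198.9] [329.  230.2]
can top c [[323.2 188.9]]
(0.447, 0.272, 0.156) [316.6 198.6] [329.1 229.9]
can top c [[323.3 188.6]]
(0.449, 0.2715, 0.156) [316.5 200.2] [329.  231.6]
can top c [[323.3 189.9]]
(0.445, 0.272, 0.156) [316.2 197.1] [328.7 228.3]
can top c [[323.1 187.4]]
top0 [214.4 270.5] [232.4 288.6]
scene0 [387.6 102.3] [398.1 126.3]
t 4.05 p [0.3996 0.2834 0.3557] r [1.7961e+02 1.3000e-01 7.7930e+01] F [-1.   0.6  0.5] gap 0.0856
[{"travel": [0.0, 12.0, 24.0], "rotation": [0.1, 0.0, 0.0], "grip": 0.0}, {"travel": [0.0, 12.0, 24.0], "rotation": [0.1, 0.0, 0.0], "grip": 0.0}, {"travel": [0.0, 12.0, 24.0], "rotation": [0.1, 0.0, 0.0], "grip": 0.0}, {"travel": [0.0, 12.0, 24.0], "rotation": [0.1, 0.0, 0.0], "grip": 0.0}, {"travel": [0.0, 0.0, 27.0], "rotation": [0.0, 0.0, 0.0], "grip": 0.0}, {"travel": [0.0, 0.0, 27.0], "rotation": [0.0, 0.0, 0.0], "grip": 0.0}, {"travel": [0.0, 0.0, 27.0], "rotation": [0.0, 0.0, 0.0], "grip": 0.0}, {"travel": [0.0, 0.0, 27.0], "rotation": [0.0, 0.0, 0.0], "grip": 0.0}]
```

send_rows(deltas=[{"travel":[0,12,24],"rotation":[0.1,0,0],"grip":0},{"travel":[0,12,24],"rotation":[0.1,0,0],"grip":0},{"travel":[0,12,24],"rotation":[0.1,0,0],"grip":0},{"travel":[0,12,24],"rotation":[0.1,0,0],"grip":0},{"travel":[0,0,0],"rotation":[0,0,0],"grip":0}])

```text
time_s: 4.47
eef_pos: [0.4528, 0.2644, 0.2585]
tool_rot: [179.6, 0.3, 77.0]
contact_force: [0.5, -2.0, -0.6]
finger_gap: 0.0854
```

```bash
python3 - <<'E'
from plan import *
d,st=snap('wrist','wrist4'); s=stt(); print(s['qpos'].round(0))
m=(d['img'].max(2)<45).astype(np.uint8); m[:, :290]=0; m[:,360:]=0; m[345:]=0
k,l,s,c=cv2.connectedComponentsWithStats(m)
for i in range(1,k):
    if s[i,4]>30: print(s[i].tolist(),c[i].round(1))
R=Ro.from_euler('z',-12.1,degrees=True)
X=np.array([[sx*.012,sy*.007,sz*.022] for sx in(-1,1) for sy in(-1,1) for sz in(-1,1)])
for g in [(.446,.2725,.156)]:
    p=proj(d,st,R.apply(X)+g); print(g,p.min(0).round(1),p.max(0).round(1))
plan([((.446,.2725,.150),77.9)],step=35)
E
```

```text
t 4.52 p [0.4526 0.2655 0.2608] r [179.48   0.23  77.  ] F [-0.3  0.3  0.8] gap 0.0854
[ 16.   5. -52.  95.   5.  81.  40.]
[324, 169, 17, 39, 639] [331.9 188.4]
(0.446, 0.2725, 0.156) [322.7 168.9] [340.9 209.9]
[{"travel": [1.0, -2.0, 28.0], "rotation": [0.1, 0.1, -0.2], "grip": 0.0}, {"travel": [1.0, -2.0, 28.0], "rotation": [0.1, 0.1, -0.2], "grip": 0.0}, {"travel": [1.0, -2.0, 28.0], "rotation": [0.1, 0.1, -0.2], "grip": 0.0}, {"travel": [1.0, -2.0, 28.0], "rotation": [0.1, 0.1, -0.2], "grip": 0.0}]
```

View pics/wrist4.png

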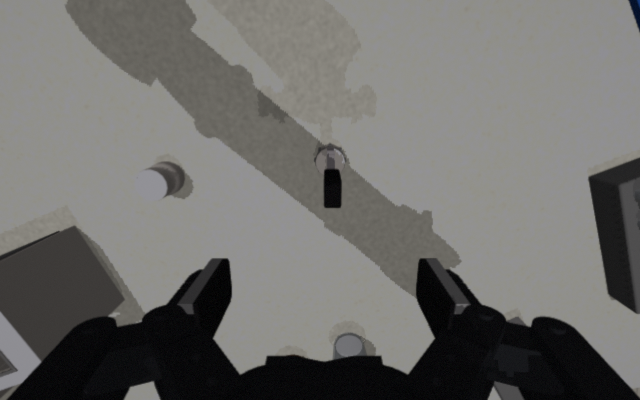

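The grip is at (332,188) and its box matches the prediction for (0.446, 0.2725) to about 2 px. Descending.

send_rows(deltas=[{"travel":[1,-2,28],"rotation":[0.1,0.1,-0.2],"grip":0},{"travel":[2,-2,28],"rotation":[0.1,0.1,-0.2],"grip":0},{"travel":[2,-2,28],"rotation":[0.1,0.1,-0.2],"grip":0},{"travel":[1,-2,20],"rotation":[0.1,0.1,-0.2],"grip":0},{"travel":[0,0,0],"rotation":[0,0,0],"grip":0}])

```text
time_s: 4.93
eef_pos: [0.4509, 0.2713, 0.1621]
tool_rot: [179.3, -0.4, 77.2]
contact_force: [-0.4, -1.1, 0.1]
finger_gap: 0.0855
```

```bash
python3 - <<'E'
from plan import *
d,st=snap('wrist','wrist5'); s=stt(); print(s['qpos'].round(0))
plan([((.446,.2725,.150),77.9)],step=35)
E
```

```text
t 4.98 p [0.4521 0.2719 0.1641] r [179.17  -0.51  77.2 ] F [-0.1 -0.4  0.1] gap 0.0856
[ 14.   9. -52. 104.   8.  70.  37.]
[{"travel": [-1.0, -6.0, 14.0], "rotation": [0.8, -0.5, -0.7], "grip": 0.0}]
```

View pics/wrist5.png

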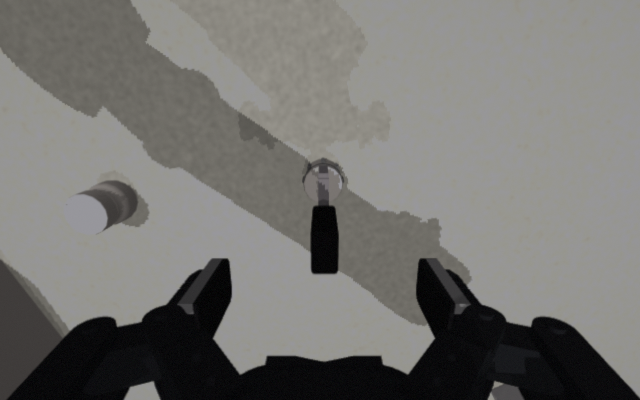

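The grip is at (324,240), centred between the pads. One corrective row, then check.

send_rows(deltas=[{"travel":[0,-6,14],"rotation":[0.8,-0.5,-0.7],"grip":0},{"travel":[0,0,0],"rotation":[0,0,0],"grip":0}])

```text
time_s: 5.15
eef_pos: [0.4482, 0.2736, 0.1534]
tool_rot: [179.7, -0.1, 77.8]
contact_force: [-1.3, -0.9, -1.3]
finger_gap: 0.0852
```

```bash
python3 - <<'E'
from plan import *
stt()
plan([((.446,.2725,.150),77.9)],step=35)
E
```

```text
t 5.15 p [0.4482 0.2736 0.1534] r [ 1.7973e+02 -9.0000e-02  7.7810e+01] F [-1.3 -0.9 -1.3] gap 0.0852
[{"travel": [-2.0, -2.0, 3.0], "rotation": [0.3, -0.1, -0.1], "grip": 0.0}]
```

send_rows(deltas=[{"travel":[-1,-2,3],"rotation":[0.3,-0.1,0],"grip":0},{"travel":[0,0,0],"rotation":[0,0,0],"grip":1},{"travel":[0,0,0],"rotation":[0,0,0],"grip":1},{"travel":[0,0,0],"rotation":[0,0,0],"grip":1},{"travel":[0,0,0],"rotation":[0,0,0],"grip":1},{"travel":[0,0,0],"rotation":[0,0,0],"grip":1},{"travel":[0,0,0],"rotation":[0,0,0],"grip":1},{"travel":[0,0,0],"rotation":[0,0,0],"grip":1}], squeeze=60)

```text
time_s: 5.82
eef_pos: [0.4492, 0.2748, 0.156]
tool_rot: [179.6, -0.2, 77.8]
contact_force: [-0.7, -0.7, -0.8]
finger_gap: 0.0117
```

```bash
python3 - <<'E'
from plan import *
d,st=snap('wrist','wrist6'); s=stt(); print(s['qpos'].round(0))
E
```

```text
t 5.87 p [0.4491 0.2748 0.1559] r [179.63  -0.24  77.75] F [ 0.5 -0.1  1.1] gap 0.0116
[ 13.  10. -52. 104.   9.  70.  37.]
```

View pics/wrist6.png

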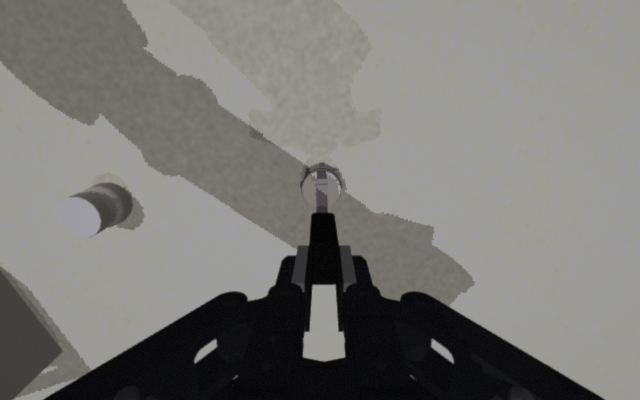

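The grip is held between the pads, centred at (322,250), with a gap of 11.6 mm. Lifting straight up, then over to the port.

send_rows(deltas=[{"travel":[0,0,10],"rotation":[0,0,0],"grip":1},{"travel":[0,0,-10],"rotation":[0,0,0],"grip":1}])

```text
time_s: 6.03
eef_pos: [0.4565, 0.2794, 0.1658]
tool_rot: [178.8, -0.9, 77.7]
contact_force: [-0.9, -1.2, -1.7]
finger_gap: 0.0119
```

That first row was my mistake: +10 along tool z pushes down, not up, so it pressed the canister against the bench for one row. I'll check whether the grasp changed before going on.

```bash
python3 - <<'E'
from plan import *
d,st=snap('wrist','wrist7'); s=stt(); print(s['qpos'].round(1),s['moment'].round(2))
d2,_=snap('scene','scene7')
a=cv2.resize(d2['img'][60:200,330:440,::-1],None,fx=5,fy=4,interpolation=cv2.INTER_CUBIC); cv2.imwrite('pics/s7c.png',a)
E
```

```text
t 6.08 p [0.4581 0.2809 0.1692] r [178.52  -1.04  77.76] F [1.5 1.2 0.6] gap 0.0112
[ 13.3   9.6 -52.  102.8   8.6  69.7  36.7] [ 0.15 -0.25 -0.04]
```

View pics/wrist7.png

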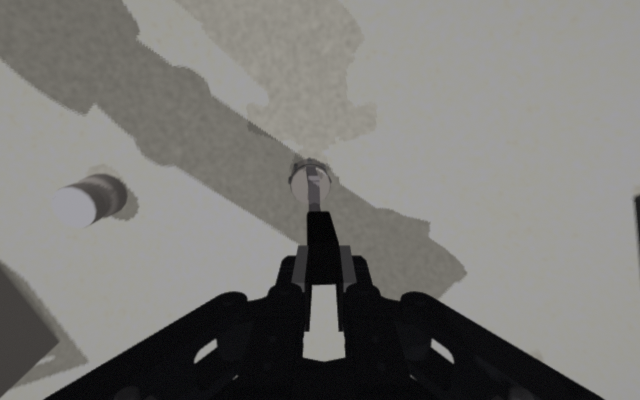

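View pics/s7c.png

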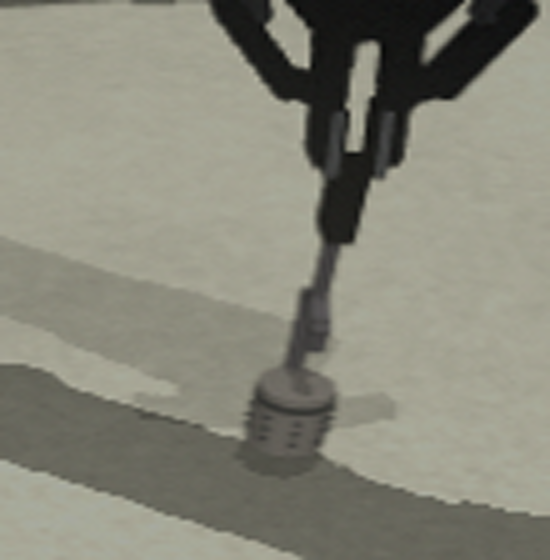

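The canister now leans a few degrees in the jaws: its top is at (310,180) instead of (321,187). It may still be touching the bench, so I'll lift a little and look again.

send_rows(deltas=[{"travel":[0,0,-8],"rotation":[0.8,-0.8,0],"grip":1},{"travel":[0,0,-8],"rotation":[0.4,-0.4,0],"grip":1},{"travel":[0,0,-8],"rotation":[0,0,0],"grip":1},{"travel":[0,0,0],"rotation":[0,0,0],"grip":1},{"travel":[0,0,0],"rotation":[0,0,0],"grip":1}])

```text
time_s: 6.55
eef_pos: [0.454, 0.2781, 0.1881]
tool_rot: [-179.8, 0.6, 77.7]
contact_force: [0.3, -0.1, -1.5]
finger_gap: 0.0119
```

```bash
python3 - <<'E'
from plan import *
d,st=snap('wrist','wrist8'); s=stt(); print(s['qpos'].round(1),s['moment'].round(2))
d2,_=snap('scene','scene8')
a=cv2.resize(d2['img'][60:200,330:440,::-1],None,fx=4,fy=4,interpolation=cv2.INTER_CUBIC);
b=cv2.resize(d['img'][140:300,270:370,::-1],None,fx=3.5,fy=3.5,interpolation=cv2.INTER_CUBIC); 
cv2.imwrite('pics/s8c.png',np.hstack([a,b]))
stt()
E
```

```text
t 6.6 p [0.454  0.2781 0.1881] r [-179.82    0.56   77.73] F [ 0.7  0.2 -0.3] gap 0.0117
[ 12.8  10.3 -52.  100.    8.6  74.3  36.6] [ 0.02  0.03 -0.03]
t 6.65 p [0.454  0.2781 0.1881] r [-179.82    0.57   77.72] F [ 0.7  0.2 -0.3] gap 0.0114
```

View pics/s8c.png

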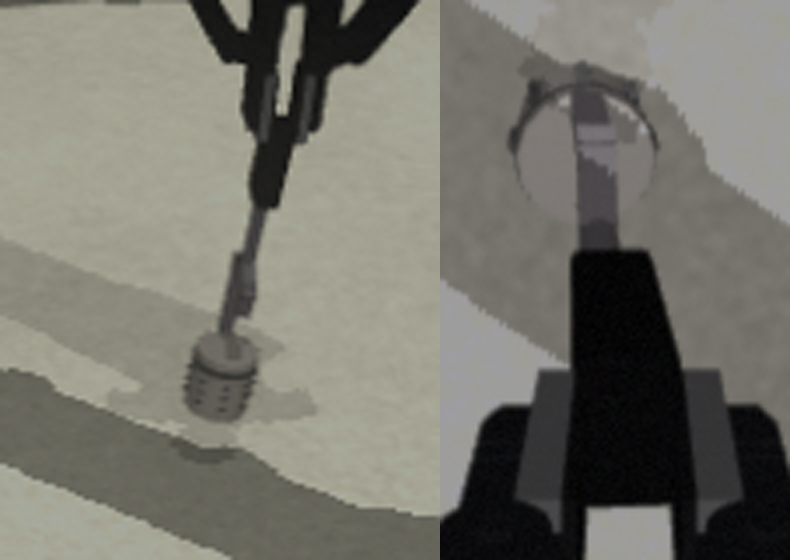

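The canister is now clear of the bench but leans about 5° in the jaws, towards tool -x. That would eat the port clearance, so I'll stand it back upright and regrasp. First, measure the lean.

```bash
python3 - <<'E'
from plan import *
d,st=load('wrist8'); s2,_=load('scene8')
T=np.array(d['tool_from_camera'])
def tool_at(uv,z):
    p=cv2.undistortPoints(np.array(uv,float).reshape(-1,1,2),K(d),np.array(d['dist_coeffs'])).reshape(-1,2)
    v=(T[:3,:3]@np.c_[p,np.ones(len(p))].T).T; o=T[:3,3]; return o+v*((z-o[2])/v[:,2])[:,None]
print('disc',tool_at([[311,184]],.116)*1000)
print('block bottom far corners',tool_at([[270+(572-440)/3.5,140+250/3.5],[270+(650-440)/3.5,140+250/3.5]],.022)*1000)
R=Ro.from_euler('xyz',st['tool_rot'],degrees=True); print('tool z',R.as_matrix()[:,2])
d6,st6=load('wrist6'); print('disc before',tool_at([[321,187]],.116)*1000)
print(st['eef_pos'])
E
```

```text
disc [[-10.96852754  -9.52325127 116.        ]]
block bottom far corners [[ -9.23992058 -15.32979573  22.        ]
 [  4.15582285 -15.3292816   22.        ]]
tool z [-0.00533362 -0.00892231 -0.99994597]
disc before [[ -2.07941431  -6.77288101 116.        ]]
[0.45400146 0.27812034 0.18813576]
```

send_rows(deltas=[{"travel":[0,0,0],"rotation":[-0.7,2.9,0],"grip":1},{"travel":[0,0,0],"rotation":[-0.7,2.9,0],"grip":1},{"travel":[0,0,0],"rotation":[0,0,0],"grip":1},{"travel":[0,0,0],"rotation":[0,0,0],"grip":1}])

```text
time_s: 6.98
eef_pos: [0.4523, 0.2777, 0.1853]
tool_rot: [178.9, -5.3, 77.8]
contact_force: [0.5, -0.2, -1.5]
finger_gap: 0.0114
```

```bash
python3 - <<'E'
from plan import *
stt()
d,st=snap('scene','scene9')
a=cv2.resize(d['img'][60:200,330:440,::-1],None,fx=5,fy=4,interpolation=cv2.INTER_CUBIC); cv2.imwrite('pics/s9c.png',a)
E
```

```text
t 6.98 p [0.4523 0.2777 0.1853] r [178.93  -5.3   77.8 ] F [ 0.5 -0.2 -1.5] gap 0.0114
```

View pics/s9c.png

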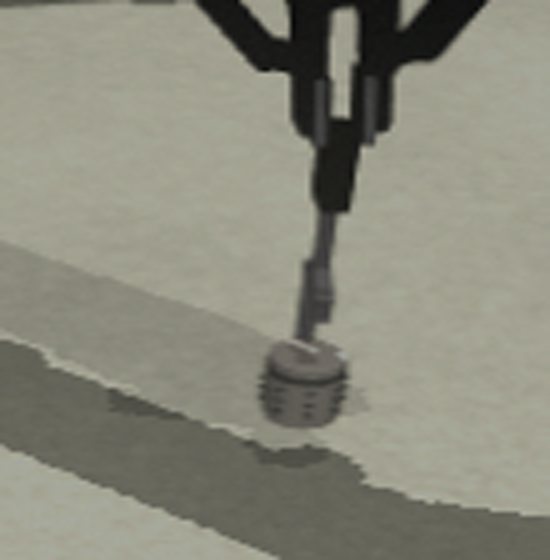

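It's hanging close to upright with a gap beneath it. I'll lower in small rows until I feel the bench.

send_rows(deltas=[{"travel":[0,0,6],"rotation":[0,0,0],"grip":1},{"travel":[0,0,5],"rotation":[0,0,0],"grip":1},{"travel":[0,0,3],"rotation":[0,0,0],"grip":1},{"travel":[0,0,2],"rotation":[0,0,0],"grip":1}])

```text
time_s: 7.37
eef_pos: [0.4529, 0.2807, 0.1678]
tool_rot: [179.0, -5.2, 77.9]
contact_force: [-1.4, -1.0, -1.2]
finger_gap: 0.0119
```

send_rows(deltas=[{"travel":[0,0,3],"rotation":[0,0,0],"grip":1},{"travel":[0,0,2],"rotation":[0,0,0],"grip":1}])

```text
time_s: 7.53
eef_pos: [0.4527, 0.2818, 0.1617]
tool_rot: [179.1, -5.2, 78.0]
contact_force: [-0.3, -1.1, -1.3]
finger_gap: 0.0113
```

send_rows(deltas=[{"travel":[0,0,3],"rotation":[0,0,0],"grip":1},{"travel":[0,0,2],"rotation":[0,0,0],"grip":1}])

```text
time_s: 7.7
eef_pos: [0.4527, 0.2826, 0.156]
tool_rot: [179.2, -5.2, 78.0]
contact_force: [-0.5, -0.0, -1.4]
finger_gap: 0.0117
```

send_rows(deltas=[{"travel":[0,0,2],"rotation":[0,0,0],"grip":1}])

```text
time_s: 7.78
eef_pos: [0.4533, 0.2834, 0.1545]
tool_rot: [179.1, -5.3, 78.0]
contact_force: [-1.1, 0.6, 13.7]
finger_gap: 0.012
```

```bash
python3 - <<'E'
from plan import *
d,st=snap('scene','scene10'); stt()
a=cv2.resize(d['img'][60:200,330:440,::-1],None,fx=5,fy=4,interpolation=cv2.INTER_CUBIC); cv2.imwrite('pics/s10c.png',a)
E
```

```text
t 7.83 p [0.4536 0.2837 0.1548] r [179.08  -5.32  78.04] F [-0.7  0.1  1. ] gap 0.0116
```

View pics/s10c.png

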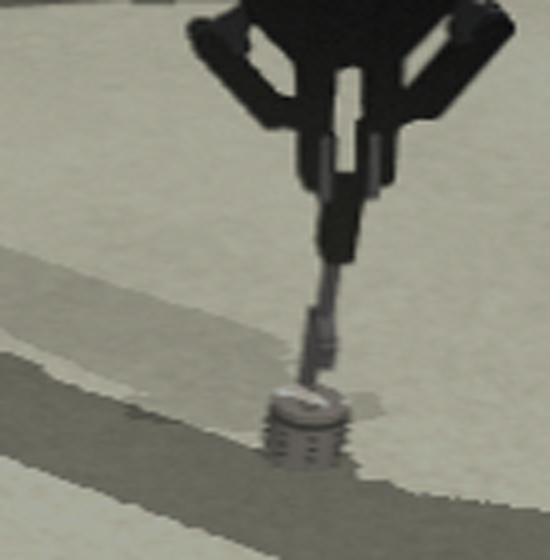

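Contact was felt: 13.7 N for a moment, settling to 1 N. The canister stands on the bench, so I'll open.

send_rows(deltas=[{"travel":[0,0,0],"rotation":[0,0,0],"grip":0.8},{"travel":[0,0,0],"rotation":[0,0,0],"grip":0.6},{"travel":[0,0,0],"rotation":[0,0,0],"grip":0.4},{"travel":[0,0,0],"rotation":[0,0,0],"grip":0.2},{"travel":[0,0,0],"rotation":[0,0,0],"grip":0},{"travel":[0,0,0],"rotation":[0,0,0],"grip":0}])

```text
time_s: 8.33
eef_pos: [0.4544, 0.284, 0.1556]
tool_rot: [179.0, -5.4, 78.0]
contact_force: [-0.4, 0.1, 0.2]
finger_gap: 0.0762
```

```bash
python3 - <<'E'
from plan import *
s=stt(); print(s['qpos'].round(1))
d,st=snap('scene','scene11'); w,sw=snap('wrist','wrist11')
a=cv2.resize(d['img'][60:200,330:440,::-1],None,fx=3,fy=3,interpolation=cv2.INTER_CUBIC); 
b=cv2.resize(w['img'][:,180:480,::-1],None,fx=1.05,fy=1.05); b=cv2.resize(b,(400,420))
cv2.imwrite('pics/s11c.png',np.hstack([a,b]))
E
```

```text
t 8.33 p [0.4544 0.284  0.1556] r [178.97  -5.38  78.03] F [-0.4  0.1  0.2] gap 0.0762
[ 16.7   7.4 -52.2 106.3   3.3  64.6  41.7]
```

View pics/s11c.png

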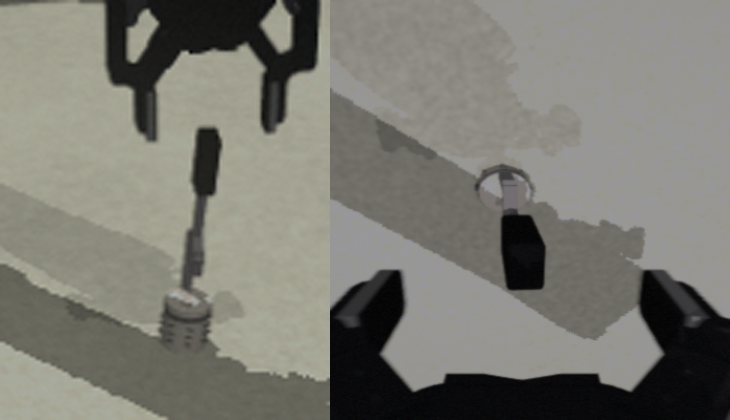

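The canister stands free and upright between the open fingers. I'll level the tool and remeasure.

send_rows(deltas=[{"travel":[0,0,-3],"rotation":[0.5,-2.8,0],"grip":0},{"travel":[0,0,-3],"rotation":[0.5,-2.6,0],"grip":0},{"travel":[0,0,0],"rotation":[0,0,0],"grip":0},{"travel":[0,0,0],"rotation":[0,0,0],"grip":0}])

```text
time_s: 8.77
eef_pos: [0.4544, 0.2822, 0.1613]
tool_rot: [180.0, 0.3, 77.9]
contact_force: [-0.2, 0.2, 0.3]
finger_gap: 0.0851
```

```bash
python3 - <<'E'
from plan import *
s=stt(); w,sw=snap('wrist','wrist12')
m=(w['img'].max(2)<45).astype(np.uint8); m[:, :260]=0; m[:,390:]=0; m[330:]=0
k,l,S,c=cv2.connectedComponentsWithStats(m)
for i in range(1,k):
    if S[i,4]>100: print(S[i].tolist(),c[i].round(1)); print(cv2.minAreaRect(np.argwhere(l==i)[:,::-1].astype(np.float32)))
b=cv2.resize(w['img'][140:320,270:390,::-1],None,fx=4,fy=3.3,interpolation=cv2.INTER_CUBIC); cv2.imwrite('pics/w12c.png',b)
R=Ro.from_euler('z',-12,degrees=True)
X=np.array([[sx*.012,sy*.007,sz*.022] for sx in(-1,1) for sy in(-1,1) for sz in(-1,1)])
for g in [(.446,.2725,.156),(.450,.28,.156),(.451,.285,.156)]:
    p=proj(w,sw,R.apply(X)+g); print(g,p.min(0).round(1),p.max(0).round(1))
E
```

```text
t 8.77 p [0.4544 0.2822 0.1613] r [179.99   0.27  77.86] F [-0.2  0.2  0.3] gap 0.0851
[312, 202, 28, 68, 1730] [325.7 236.3]
((325.5, 235.5), (67.0, 27.0), 90.0)
(0.446, 0.2725, 0.156) [285.  204.3] [316.8 275.6]
(0.45, 0.28, 0.156) [302.  207.9] [330.9 279.7]
(0.451, 0.285, 0.156) [312.5 207.8] [341.4 279.6]
```

View pics/w12c.png

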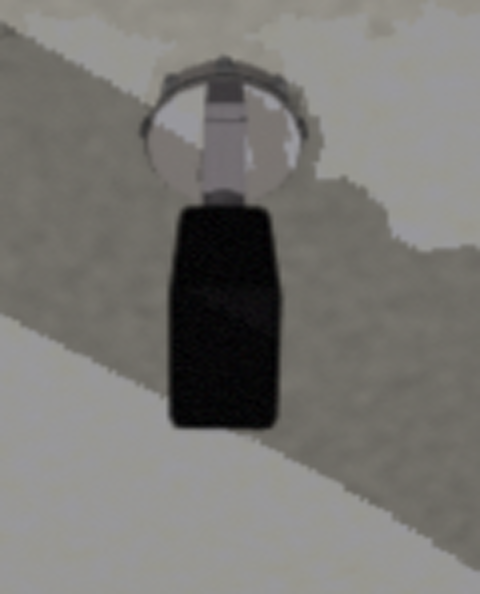

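It's upright and aligned, and the grip sits about 9 mm towards tool -y from the TCP. Going to its centre.

send_rows(deltas=[{"travel":[0,-5,4],"rotation":[0,-0.3,0],"grip":0},{"travel":[1,-4,6],"rotation":[0,0,0],"grip":0},{"travel":[0,0,3],"rotation":[0,0,0],"grip":0},{"travel":[0,0,0],"rotation":[0,0,0],"grip":0}])

```text
time_s: 9.15
eef_pos: [0.4442, 0.2836, 0.1463]
tool_rot: [180.0, 0.6, 77.8]
contact_force: [-0.2, -0.1, 1.0]
finger_gap: 0.0855
```

```bash
python3 - <<'E'
from plan import *
s=stt(); w,sw=snap('wrist','wrist13')
m=(w['img'].max(2)<45).astype(np.uint8); m[:, :260]=0; m[:,390:]=0; m[345:]=0
k,l,S,c=cv2.connectedComponentsWithStats(m)
for i in range(1,k):
    if S[i,4]>100: print(S[i].tolist(),c[i].round(1))
R=Ro.from_euler('z',-12,degrees=True)
X=np.array([[sx*.012,sy*.007,sz*.022] for sx in(-1,1) for sy in(-1,1) for sz in(-1,1)])
for g in [(.4445,.285,.156),(.4475,.285,.156)]:
    p=proj(w,sw,R.apply(X)+g); print(g,p.min(0).round(1),p.max(0).round(1))
E
```

```text
t 9.15 p [0.4442 0.2836 0.1463] r [179.96   0.57  77.75] F [-0.2 -0.1  1. ] gap 0.0855
[313, 226, 30, 79, 2147] [327.1 266.2]
(0.4445, 0.285, 0.156) [309.5 222.3] [341.2 304. ]
(0.4475, 0.285, 0.156) [311.  227.1] [342.5 309.4]
```

send_rows(deltas=[{"travel":[2,1,0],"rotation":[0,0.5,0],"grip":0},{"travel":[0,0,0],"rotation":[0,0,0],"grip":0}])

```text
time_s: 9.37
eef_pos: [0.4456, 0.2852, 0.1463]
tool_rot: [180.0, 0.0, 77.7]
contact_force: [-0.1, 0.3, 0.1]
finger_gap: 0.0855
```

send_rows(deltas=[{"travel":[0,0,0],"rotation":[0,0,0],"grip":1},{"travel":[0,0,0],"rotation":[0,0,0],"grip":1},{"travel":[0,0,0],"rotation":[0,0,0],"grip":1},{"travel":[0,0,0],"rotation":[0,0,0],"grip":1},{"travel":[0,0,0],"rotation":[0,0,0],"grip":1},{"travel":[0,0,0],"rotation":[0,0,0],"grip":1},{"travel":[0,0,0],"rotation":[0,0,0],"grip":1}], squeeze=80)

```text
time_s: 9.95
eef_pos: [0.4467, 0.2852, 0.1472]
tool_rot: [179.9, -0.0, 77.7]
contact_force: [-0.1, 0.9, -0.9]
finger_gap: 0.0115
```

```bash
python3 - <<'E'
from plan import *
s=stt(); w,sw=snap('wrist','wrist14'); d,_=snap('scene','scene14')
a=cv2.resize(d['img'][60:200,330:440,::-1],None,fx=3.5,fy=3.5,interpolation=cv2.INTER_CUBIC);
b=cv2.resize(w['img'][140:350,250:400,::-1],(350,490),interpolation=cv2.INTER_CUBIC); cv2.imwrite('pics/w14c.png',np.hstack([a,b]))
E
```

```text
t 9.95 p [0.4467 0.2852 0.1472] r [ 1.7988e+02 -4.0000e-02  7.7680e+01] F [-0.1  0.9 -0.9] gap 0.0115
```

View pics/w14c.png

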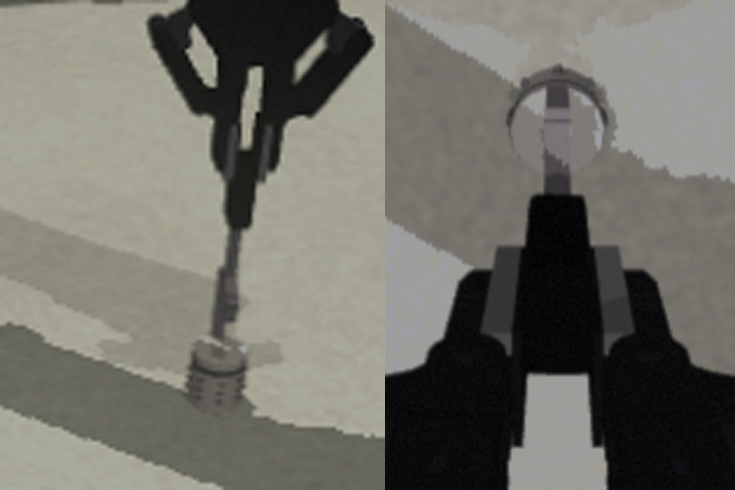

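Held square this time: the grip is vertical and the canister is in line beneath it. Lifting, with negative tool z.

send_rows(deltas=[{"travel":[0,0,-6],"rotation":[0,0,0],"grip":1},{"travel":[0,0,-12],"rotation":[0,0,0],"grip":1},{"travel":[0,0,-20],"rotation":[0,0,0],"grip":1},{"travel":[0,0,-28],"rotation":[0,0,0],"grip":1},{"travel":[0,0,-30],"rotation":[0,0,0],"grip":1},{"travel":[0,0,-30],"rotation":[0,0,0],"grip":1},{"travel":[0,0,-30],"rotation":[0,0,0],"grip":1},{"travel":[0,0,-24],"rotation":[0,0,0],"grip":1},{"travel":[0,0,-12],"rotation":[0,0,0],"grip":1},{"travel":[0,0,0],"rotation":[0,0,0],"grip":1}])

```text
time_s: 10.88
eef_pos: [0.4428, 0.2844, 0.3525]
tool_rot: [-179.9, 0.1, 77.9]
contact_force: [-0.4, -0.1, -1.2]
finger_gap: 0.0115
```

```bash
python3 - <<'E'
from plan import *
s=stt(); print(s['qpos'].round(1)); w,sw=snap('wrist','wrist15'); d,_=snap('scene','scene15')
a=cv2.resize(d['img'][0:170,330:440,::-1],None,fx=3.5,fy=3.5,interpolation=cv2.INTER_CUBIC)[:490]
b=cv2.resize(w['img'][140:350,250:400,::-1],(350,490),interpolation=cv2.INTER_CUBIC); cv2.imwrite('pics/w15c.png',np.hstack([a,b]))
th=np.radians(8.85);Rz=np.array([[np.cos(th),-np.sin(th)],[np.sin(th),np.cos(th)]]); hk=np.array([.548,-.1545])
e=hk+Rz@[-.035+.0005,0]; print(e)
plan([((e[0],e[1],.350),98.85)],grip=1.0,step=30)
E
```

```text
t 10.88 p [0.4428 0.2844 0.3525] r [-1.7993e+02  1.3000e-01  7.7860e+01] F [-0.4 -0.1 -1.2] gap 0.0115
[ 14.4   4.9 -53.   85.4   3.9  91.8  39.4]
[ 0.51391074 -0.15980776]
[{"travel": [-28.0, 11.0, 0.0], "rotation": [0.0, 0.0, -1.4], "grip": 1.0}, {"travel": [-28.0, 10.0, 0.0], "rotation": [0.0, 0.0, -1.4], "grip": 1.0}, {"travel": [-28.0, 10.0, 0.0], "rotation": [0.0, 0.0, -1.4], "grip": 1.0}, {"travel": [-29.0, 9.0, 0.0], "rotation": [0.0, 0.0, -1.4], "grip": 1.0}, {"travel": [-29.0, 8.0, 0.0], "rotation": [0.0, 0.0, -1.4], "grip": 1.0}, {"travel": [-29.0, 7.0, 0.0], "rotation": [0.0, 0.0, -1.4], "grip": 1.0}, {"travel": [-29.0, 7.0, 0.0], "rotation": [0.0, 0.0, -1.4], "grip": 1.0}, {"travel": [-29.0, 6.0, 0.0], "rotation": [0.0, 0.0, -1.4], "grip": 1.0}, {"travel": [-29.0, 5.0, 0.0], "rotation": [0.0, 0.0, -1.4], "grip": 1.0}, {"travel": [-30.0, 5.0, 0.0], "rotation": [0.0, 0.0, -1.4], "grip": 1.0}]
[{"travel": [-30.0, 4.0, 0.0], "rotation": [0.0, 0.0, -1.4], "grip": 1.0}, {"travel": [-30.0, 3.0, 0.0], "rotation": [0.0, 0.0, -1.4], "grip": 1.0}, {"travel": [-30.0, 2.0, 0.0], "rotation": [0.0, 0.0, -1.4], "grip": 1.0}, {"travel": [-30.0, 2.0, 0.0], "rotation": [0.0, 0.0, -1.4], "grip": 1.0}, {"travel": [-30.0, 1.0, 0.0], "rotation": [0.0, 0.0, -1.4], "grip": 1.0}]
```

View pics/w15c.png

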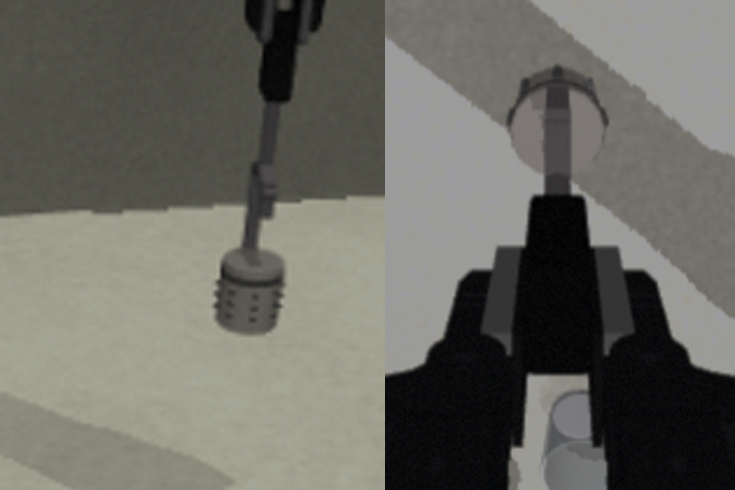

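The canister hangs straight in the jaws, its base about 0.2 m up. Moving across to the port.

send_rows(deltas=[{"travel":[-15,6,0],"rotation":[0,0,-1.4],"grip":1},{"travel":[-28,10,0],"rotation":[0,0,-1.4],"grip":1},{"travel":[-28,10,0],"rotation":[0,0,-1.4],"grip":1},{"travel":[-29,9,0],"rotation":[0,0,-1.4],"grip":1},{"travel":[-29,8,0],"rotation":[0,0,-1.4],"grip":1},{"travel":[-29,7,0],"rotation":[0,0,-1.4],"grip":1},{"travel":[-29,7,0],"rotation":[0,0,-1.4],"grip":1},{"travel":[-29,6,0],"rotation":[0,0,-1.4],"grip":1},{"travel":[-29,5,0],"rotation":[0,0,-1.4],"grip":1},{"travel":[-30,5,0],"rotation":[0,0,-1.4],"grip":1}])

```text
time_s: 11.82
eef_pos: [0.4819, -0.0017, 0.3338]
tool_rot: [-178.2, 0.1, 93.7]
contact_force: [0.4, -0.7, -2.3]
finger_gap: 0.0116
```

send_rows(deltas=[{"travel":[-30,4,0],"rotation":[0,0,-1.4],"grip":1},{"travel":[-30,3,0],"rotation":[0,0,-1.4],"grip":1},{"travel":[-30,2,0],"rotation":[0,0,-1.4],"grip":1},{"travel":[-30,2,0],"rotation":[0,0,-1.4],"grip":1},{"travel":[-20,1,0],"rotation":[0,0,-1.4],"grip":1},{"travel":[-8,0,0],"rotation":[0,0,0],"grip":1},{"travel":[0,0,0],"rotation":[0,0,0],"grip":1}])

```text
time_s: 12.4
eef_pos: [0.5037, -0.1628, 0.3189]
tool_rot: [-177.0, -0.6, 100.3]
contact_force: [-0.0, 0.6, -1.4]
finger_gap: 0.0118
```

```bash
python3 - <<'E'
from plan import *
s=stt(); print(s['qpos'].round(1)); plan([((.5139,-.1598,.345),98.85)],grip=1.0,step=30)
E
```

```text
t 12.4 p [ 0.5037 -0.1628  0.3189] r [-177.     -0.63  100.34] F [-0.   0.6 -1.4] gap 0.0118
[ 40.3   5.7 -27.8  87.1   3.3  90.9 112.8]
[{"travel": [1.0, 9.0, -27.0], "rotation": [-3.0, -0.6, 1.5], "grip": 1.0}]
```

send_rows(deltas=[{"travel":[1,5,-14],"rotation":[-1.5,-0.3,0.8],"grip":1},{"travel":[1,5,-14],"rotation":[-1.5,-0.3,0.7],"grip":1},{"travel":[0,0,0],"rotation":[0,0,0],"grip":1},{"travel":[0,0,0],"rotation":[0,0,0],"grip":1}])

```text
time_s: 12.73
eef_pos: [0.5147, -0.153, 0.3478]
tool_rot: [179.8, -0.2, 98.9]
contact_force: [-0.2, 0.1, -0.6]
finger_gap: 0.0121
```

```bash
python3 - <<'E'
from plan import *
s=stt(); plan([((.5139,-.1598,.345),98.85)],grip=1.0,step=30)
for n in ('wrist','scene','top'): snap(n,n+'16')
w,_=load('wrist16');a,_=load('scene16');t,_=load('top16')
A=cv2.resize(a['img'][60:260,120:270,::-1],(300,400),interpolation=cv2.INTER_CUBIC)
B=cv2.resize(w['img'][100:300,230:420,::-1],(400,420),interpolation=cv2.INTER_CUBIC)[:400]
cv2.imwrite('pics/c16.png',np.clip(np.hstack([A,B])*1.3,0,255).astype(np.uint8))
cv2.imwrite('pics/t16.png',cv2.resize(t['img'][150:290,400:560,::-1],None,fx=4,fy=4,interpolation=cv2.INTER_CUBIC))
E
```

```text
t 12.73 p [ 0.5147 -0.153   0.3478] r [ 1.7984e+02 -1.7000e-01  9.8940e+01] F [-0.2  0.1 -0.6] gap 0.0121
[{"travel": [-7.0, -2.0, 3.0], "rotation": [0.2, -0.2, 0.1], "grip": 1.0}]
```

View pics/c16.png

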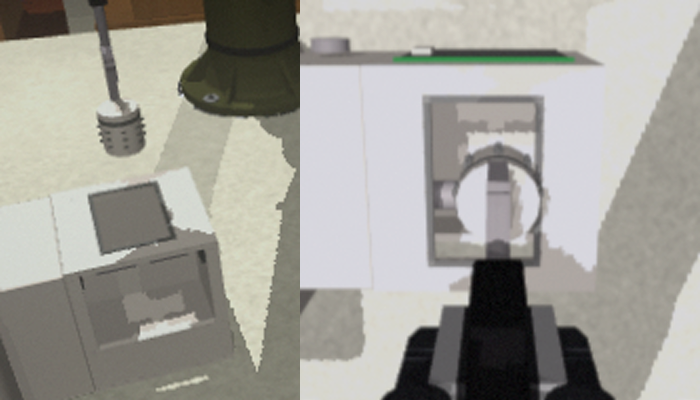

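View pics/t16.png

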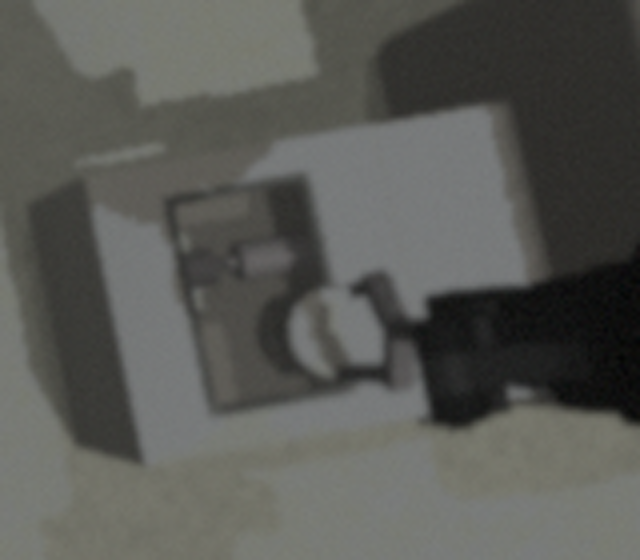

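In the wrist view the canister disc is at crop (500,198) and the port frame spans crop columns 423–543, so the canister is about 7 mm too far to +y, as the pose also says. I'll measure both in the tool frame.

```bash
cat > rel.py <<'E'
from fit import *
def tool_at(d,uv,z):
    T=np.array(d['tool_from_camera'])
    p=cv2.undistortPoints(np.array(uv,float).reshape(-1,1,2),K(d),np.array(d['dist_coeffs'])).reshape(-1,2)
    v=(T[:3,:3]@np.c_[p,np.ones(len(p))].T).T; o=T[:3,3]; return o+v*((z-o[2])/v[:,2])[:,None]
E
python3 - <<'E'
from rel import *
d,st=load('wrist16')
C=np.array([[423-300,96],[543-300,96],[543-300,266],[427-300,266]])/[2.105,2.1]+[230,100]
Q=quad(d,C,3); print(Q.round(1).tolist()); P=onz(d,st,Q,.140); c=P.mean(0); print(c, [np.linalg.norm(P[i]-P[(i+1)%4]).round(4) for i in range(4)],[np.degrees(np.arctan2(*(P[(i+1)%4]-P[i])[1::-1])).round(1) for i in range(4)])
# disc by brightness: right/left columns
g=d['img'].min(2); 
disc=tool_at(d,[[324.8,194]],.107); print('disc tool',disc*1000)
R=Ro.from_euler('xyz',st['tool_rot'],degrees=True); W=R.apply(disc)+st['eef_pos']; print('disc world',W)
th=np.radians(8.85);Rz=np.array([[np.cos(th),-np.sin(th)],[np.sin(th),np.cos(th)]])
print('disc in port frame',(W[0,:2]-c[:2])@Rz*1000,'TCP in port frame',(st['eef_pos'][:2]-c[:2])@Rz*1000)
E
```

```text
resid [0.0, 0.17, 0.62, 0.05]
[[287.79998779296875, 145.0], [345.3999938964844, 145.0], [343.5, 223.89999389648438], [290.20001220703125, 226.8000030517578]]
[ 0.53225469 -0.15714705  0.14      ] [np.float64(0.066), np.float64(0.0965), np.float64(0.066), np.float64(0.1003)] [np.float64(98.9), np.float64(8.7), np.float64(-77.7), np.float64(-171.3)]
disc tool [[  1.84098006  -2.60060015 107.        ]]
disc world [[ 0.51208629 -0.15124291  0.24084594]]
disc in port frame [-19.01994084   8.93671825] TCP in port frame [-16.71240815   6.78057844]
```

send_rows(deltas=[{"travel":[-5,-1,8],"rotation":[0.2,-0.2,0],"grip":1},{"travel":[-3,0,14],"rotation":[0,0,0],"grip":1},{"travel":[0,0,14],"rotation":[0,0,0],"grip":1},{"travel":[0,0,6],"rotation":[0,0,0],"grip":1},{"travel":[0,0,0],"rotation":[0,0,0],"grip":1},{"travel":[0,0,0],"rotation":[0,0,0],"grip":1}])

```text
time_s: 13.38
eef_pos: [0.5137, -0.162, 0.3007]
tool_rot: [-179.7, 0.1, 99.0]
contact_force: [-0.0, 0.1, -1.7]
finger_gap: 0.0119
```

```bash
cat >> rel.py <<'E'
HY=8.85; th=np.radians(HY); RZ=np.array([[np.cos(th),-np.sin(th)],[np.sin(th),np.cos(th)]]); PC=np.array([.5329,-.157])
def here():
    s=sensors.get_state(); r=Ro.from_euler('xyz',s['tool_rot'],degrees=True)
    T=Ro.from_euler('xyz',[180,0,90+HY],degrees=True); e=(r.inv()*T).as_rotvec(degrees=True)
    q=(np.array(s['eef_pos'][:2])-PC)@RZ*1000
    print('t %.2f'%s['time_s'],'TCP hook x,y',(q-[15.5,0]).round(1),'z %.1f grip z %.1f'%(s['eef_pos'][2]*1000,s['eef_pos'][2]*1000+8.8),'rot err',e.round(2),'F',np.round(s['contact_force'],1),'M',np.round(s['moment'],2),'gap',round(s['finger_gap'],4),'dq',np.abs(s['dq']).max().round(1))
    return s
E
python3 - <<'E'
from rel import *
here(); d,st=snap('wrist','wrist17'); here()
cv2.imwrite('pics/w17.png',cv2.resize(d['img'][60:320,200:440,::-1],None,fx=2.5,fy=2.3,interpolation=cv2.INTER_CUBIC))
E
```

```text
t 13.38 TCP hook x,y [-35.2  -2. ] z 300.7 grip z 309.5 rot err [-0.3   0.06  0.19] F [-0.   0.1 -1.7] M [ 0.01 -0.03 -0.05] gap 0.0119 dq 0.9
t 13.43 TCP hook x,y [-35.2  -2. ] z 300.8 grip z 309.6 rot err [-0.3   0.06  0.18] F [-0.3 -0.4 -2. ] M [-0.01  0.    0.02] gap 0.0116 dq 0.9
```

View pics/w17.png

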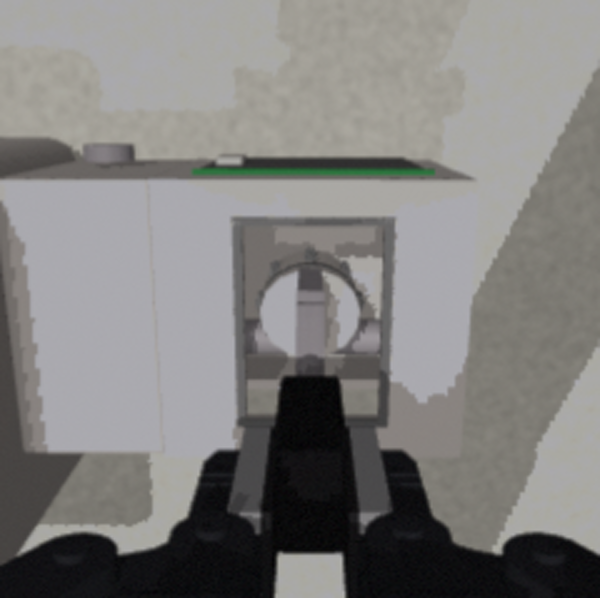

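The disc (centre crop (311,313)) sits centred within the port frame (crop columns 237–390). Checking the other axis numerically.

```bash
python3 - <<'E'
from rel import *
d,st=load('wrist17')
f=lambda x,y:[x/2.5+200,y/2.3+60]
Q=np.array([f(233,217),f(395,217),f(387,427),f(240,427)])
P=onz(d,st,quad(d,Q,2),.140); q=(P[:,:2]-P[:,:2].mean(0)); print('port c',P.mean(0),[np.linalg.norm(P[i]-P[(i+1)%4]).round(4) for i in range(4)])
c=P.mean(0)[:2]
R=Ro.from_euler('xyz',st['tool_rot'],degrees=True)
rad=51/2.5; 
for cy in (310,313,316):
    D=tool_at(d,[f(311,cy)],.107); W=R.apply(D)+st['eef_pos']; print('disc tool',(D*1000).round(1),'in port',((W[0,:2]-c)@RZ*1000).round(1),((W[0,:2]-PC)@RZ*1000).round(1))
E
```

```text
resid [0.03, 0.02, 0.54, 0.04]
port c [ 0.53287355 -0.15697188  0.14      ] [np.float64(0.066), np.float64(0.1001), np.float64(0.0654), np.float64(0.1)]
disc tool [[  1.5  -1.9 107. ]] in port [-22.2  -0.6] [-22.2  -0.6]
disc tool [[  1.5  -0.7 107. ]] in port [-21.   -0.6] [-21.   -0.6]
disc tool [[  1.5   0.5 107. ]] in port [-19.8  -0.6] [-19.8  -0.6]
```

The canister is at port (-21, -0.6) mm, within the free window of x -28 to -11.5 and y ±11. Descending in stages.

send_rows(deltas=[{"travel":[1,0,8],"rotation":[-0.3,0,0.1],"grip":1},{"travel":[0,0,12],"rotation":[0,0,0],"grip":1},{"travel":[0,0,12],"rotation":[0,0,0],"grip":1},{"travel":[0,0,6],"rotation":[0,0,0],"grip":1},{"travel":[0,0,0],"rotation":[0,0,0],"grip":1}])

```text
time_s: 13.85
eef_pos: [0.5144, -0.1611, 0.2604]
tool_rot: [179.8, 0.1, 98.9]
contact_force: [-0.0, 0.1, -1.2]
finger_gap: 0.0114
```

```bash
python3 - <<'E'
from rel import *
here()
E
```

```text
t 13.85 TCP hook x,y [-34.4  -1.2] z 260.4 grip z 269.2 rot err [0.17 0.14 0.08] F [-0.   0.1 -1.2] M [ 0.04  0.01 -0.01] gap 0.0114 dq 0.6
```

send_rows(deltas=[{"travel":[0,0,10],"rotation":[0.1,0,0],"grip":1},{"travel":[0,0,12],"rotation":[0,0,0],"grip":1},{"travel":[0,0,10],"rotation":[0,0,0],"grip":1},{"travel":[0,0,0],"rotation":[0,0,0],"grip":1}])

```text
time_s: 14.18
eef_pos: [0.5142, -0.1611, 0.2247]
tool_rot: [180.0, 0.1, 98.9]
contact_force: [-0.3, -0.4, -1.7]
finger_gap: 0.0117
```

```bash
python3 - <<'E'
from rel import *
here()
E
```

```text
t 14.18 TCP hook x,y [-34.6  -1.1] z 224.7 grip z 233.5 rot err [0.03 0.12 0.09] F [-0.3 -0.4 -1.7] M [-0.02  0.05 -0.03] gap 0.0117 dq 0.7
```

send_rows(deltas=[{"travel":[0,0,8],"rotation":[0,0,0],"grip":1},{"travel":[0,0,10],"rotation":[0,0,0],"grip":1},{"travel":[0,0,6],"rotation":[0,0,0],"grip":1},{"travel":[0,0,0],"rotation":[0,0,0],"grip":1},{"travel":[0,0,0],"rotation":[0,0,0],"grip":1}])

```text
time_s: 14.6
eef_pos: [0.514, -0.161, 0.1972]
tool_rot: [-180.0, 0.1, 98.9]
contact_force: [0.5, -0.1, -1.5]
finger_gap: 0.0121
```

```bash
python3 - <<'E'
from rel import *
here(); a,_=snap('scene','scene18'); d,_=snap('wrist','wrist18'); here()
A=cv2.resize(a['img'][90:260,120:270,::-1],(400,453),interpolation=cv2.INTER_CUBIC)
B=cv2.resize(d['img'][100:300,230:420,::-1],(400,453),interpolation=cv2.INTER_CUBIC)
cv2.imwrite('pics/c18.png',np.clip(np.hstack([A,B])*1.3,0,255).astype(np.uint8))
E
```

```text
t 14.60 TCP hook x,y [-34.8  -1. ] z 197.2 grip z 206.0 rot err [-0.02  0.08  0.09] F [ 0.5 -0.1 -1.5] M [-0.07 -0.    0.01] gap 0.0121 dq 0.6
t 14.70 TCP hook x,y [-34.7  -1.2] z 197.6 grip z 206.4 rot err [0.   0.09 0.09] F [-0.2  0.5 -0.4] M [ 0.01 -0.   -0.  ] gap 0.0115 dq 0.6
```

View pics/c18.png

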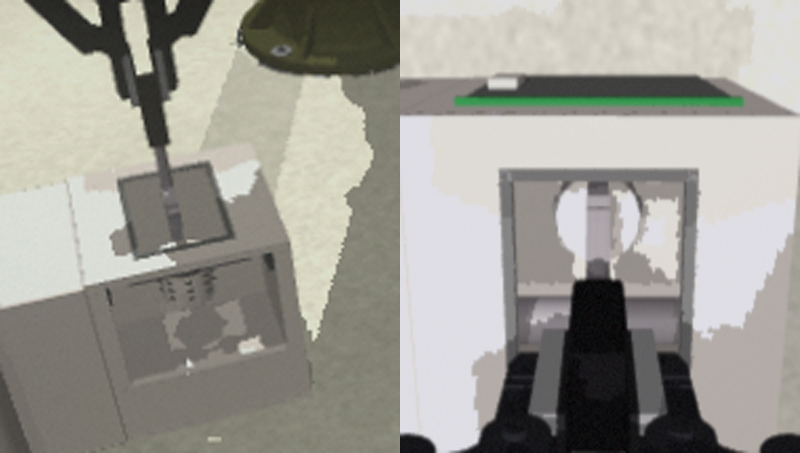

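The canister is in the bay: its ribs show through the window at crop (190,285) in the scene view. In the wrist view its disc at (598,220) is clear of the bar on the -x side. Next I'll shift to y +15, off the groove, then go over the bar in +x.

send_rows(deltas=[{"travel":[6,0,0],"rotation":[0,0,0],"grip":1},{"travel":[6,0,0],"rotation":[0,0,0],"grip":1},{"travel":[4,0,0],"rotation":[0,0,0],"grip":1},{"travel":[0,0,0],"rotation":[0,0,0],"grip":1}])

```text
time_s: 15.03
eef_pos: [0.5124, -0.1436, 0.1992]
tool_rot: [179.9, 0.2, 98.9]
contact_force: [-0.9, 0.1, -1.4]
finger_gap: 0.0118
```

```bash
python3 - <<'E'
from rel import *
here()
E
```

```text
t 15.03 TCP hook x,y [-33.7  16.3] z 199.2 grip z 208.0 rot err [0.15 0.15 0.08] F [-0.9  0.1 -1.4] M [ 0.02  0.04 -0.03] gap 0.0118 dq 0.4
```

send_rows(deltas=[{"travel":[0,6,1],"rotation":[0,0.1,0],"grip":1},{"travel":[-1,8,1],"rotation":[0,0,0],"grip":1},{"travel":[0,8,0],"rotation":[0,0,0],"grip":1},{"travel":[0,7,0],"rotation":[0,0,0],"grip":1},{"travel":[0,4,0],"rotation":[0,0,0],"grip":1},{"travel":[0,0,0],"rotation":[0,0,0],"grip":1}])

```text
time_s: 15.53
eef_pos: [0.5497, -0.1388, 0.1978]
tool_rot: [179.7, 0.1, 99.0]
contact_force: [0.1, 0.2, -1.3]
finger_gap: 0.012
```

```bash
python3 - <<'E'
from rel import *
here()
E
```

```text
t 15.53 TCP hook x,y [ 3.9 15.4] z 197.8 grip z 206.6 rot err [0.26 0.11 0.12] F [ 0.1  0.2 -1.3] M [-0.09  0.19 -0.  ] gap 0.012 dq 1.0
```

send_rows(deltas=[{"travel":[0,-3,3],"rotation":[0.2,0,0],"grip":1},{"travel":[0,0,7],"rotation":[0,0,0],"grip":1},{"travel":[0,0,5],"rotation":[0,0,0],"grip":1},{"travel":[0,0,0],"rotation":[0,0,0],"grip":1},{"travel":[0,0,0],"rotation":[0,0,0],"grip":1}])

```text
time_s: 15.95
eef_pos: [0.5459, -0.1395, 0.18]
tool_rot: [-179.9, 0.0, 99.0]
contact_force: [0.1, 0.8, -0.8]
finger_gap: 0.0117
```

```bash
python3 - <<'E'
from rel import *
here(); d,_=snap('wrist','wrist19'); a,_=snap('scene','scene19'); here()
A=cv2.resize(a['img'][90:260,120:270,::-1],(400,453),interpolation=cv2.INTER_CUBIC)
B=cv2.resize(d['img'][100:300,230:420,::-1],(400,453),interpolation=cv2.INTER_CUBIC)
cv2.imwrite('pics/c19.png',np.clip(np.hstack([A,B])*1.3,0,255).astype(np.uint8))
E
```

```text
t 15.95 TCP hook x,y [ 0.1 15.3] z 180.0 grip z 188.8 rot err [-0.08  0.04  0.1 ] F [ 0.1  0.8 -0.8] M [ 0.03 -0.05 -0.03] gap 0.0117 dq 1.1
t 16.05 TCP hook x,y [ 0.1 15.2] z 180.3 grip z 189.1 rot err [-0.07  0.05  0.1 ] F [-0.1  0.4 -2.2] M [-0.01  0.02 -0.01] gap 0.0117 dq 0.6
```

View pics/c19.png

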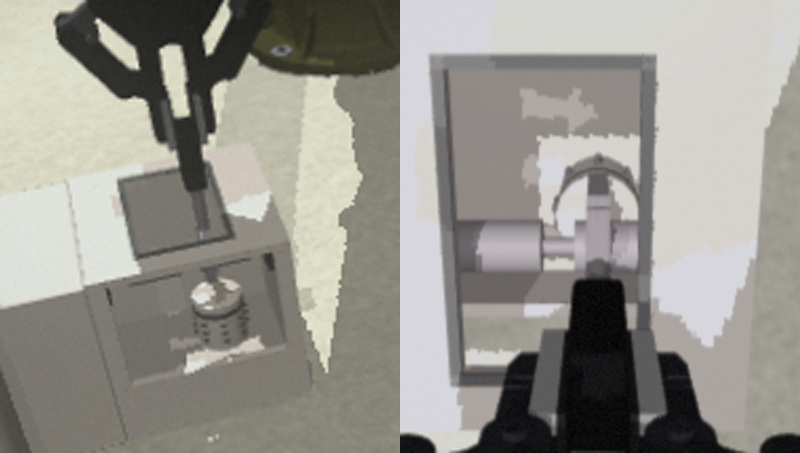

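The crook (crop column 598) is over the full bar, just right of the groove (columns 543–577), so it should need about 13 mm of sliding to -y. Lowering gently until it touches.

send_rows(deltas=[{"travel":[0,0,3],"rotation":[0,0,0],"grip":1},{"travel":[0,0,1],"rotation":[0,0,0],"grip":1},{"travel":[0,0,0],"rotation":[0,0,0],"grip":1}])

```text
time_s: 16.3
eef_pos: [0.5462, -0.1398, 0.1766]
tool_rot: [-180.0, 0.1, 98.9]
contact_force: [0.6, -0.2, -1.9]
finger_gap: 0.0119
```

```bash
python3 - <<'E'
from rel import *
here()
E
```

```text
t 16.30 TCP hook x,y [ 0.3 14.9] z 176.6 grip z 185.4 rot err [-0.    0.09  0.08] F [ 0.6 -0.2 -1.9] M [-0.    0.01 -0.01] gap 0.0119 dq 0.3
```

send_rows(deltas=[{"travel":[0,0,1],"rotation":[0,0,0],"grip":1},{"travel":[0,0,1],"rotation":[0,0,0],"grip":1}])

```text
time_s: 16.47
eef_pos: [0.5465, -0.1398, 0.1749]
tool_rot: [180.0, 0.1, 98.9]
contact_force: [-0.1, 1.2, -0.8]
finger_gap: 0.012
```

send_rows(deltas=[{"travel":[0,0,1],"rotation":[0,0,0],"grip":1}])

```text
time_s: 16.55
eef_pos: [0.5465, -0.1399, 0.1739]
tool_rot: [180.0, 0.1, 98.9]
contact_force: [-0.5, 0.3, -0.7]
finger_gap: 0.012
```

send_rows(deltas=[{"travel":[0,0,1],"rotation":[0,0,0],"grip":1}])

```text
time_s: 16.63
eef_pos: [0.5466, -0.1399, 0.1728]
tool_rot: [179.9, 0.1, 98.9]
contact_force: [0.9, -0.1, -0.7]
finger_gap: 0.0117
```

send_rows(deltas=[{"travel":[0,0,0.7],"rotation":[0,0,0],"grip":1}])

```text
time_s: 16.72
eef_pos: [0.5465, -0.1399, 0.172]
tool_rot: [180.0, 0.1, 98.9]
contact_force: [-0.4, -0.6, -1.6]
finger_gap: 0.0118
```

send_rows(deltas=[{"travel":[0,0,0.7],"rotation":[0,0,0],"grip":1}])

```text
time_s: 16.8
eef_pos: [0.5469, -0.1399, 0.1718]
tool_rot: [179.9, 0.1, 98.9]
contact_force: [-1.4, -0.2, 4.3]
finger_gap: 0.0115
```

send_rows(deltas=[{"travel":[0,0,0.7],"rotation":[0,0,0],"grip":1}])

```text
time_s: 16.88
eef_pos: [0.5471, -0.1399, 0.1719]
tool_rot: [179.9, 0.2, 98.9]
contact_force: [-2.5, 0.5, 4.4]
finger_gap: 0.0116
```

Contact at grip z 180.6 mm (full-bar value 180.4) with about 6 N of load. A small x correction, then slide to -y under a light push, watching z and force.

send_rows(deltas=[{"travel":[-1.5,-0.8,0.5],"rotation":[0,0,0],"grip":1},{"travel":[-1.5,-0.3,0.6],"rotation":[0,0,0],"grip":1}])

```text
time_s: 17.05
eef_pos: [0.5467, -0.1415, 0.1716]
tool_rot: [179.8, 0.1, 99.0]
contact_force: [-0.9, 2.1, 3.4]
finger_gap: 0.0116
```

```bash
python3 - <<'E'
from rel import *
here()
E
```

```text
t 17.05 TCP hook x,y [ 0.6 13.2] z 171.6 grip z 180.4 rot err [0.16 0.07 0.15] F [-0.9  2.1  3.4] M [0.75 0.46 0.03] gap 0.0116 dq 1.6
```

send_rows(deltas=[{"travel":[-1.5,-0.2,0.5],"rotation":[0.1,0,0],"grip":1},{"travel":[-1.5,-0.2,0.5],"rotation":[0.1,0,0],"grip":1}])

```text
time_s: 17.22
eef_pos: [0.5469, -0.1425, 0.1714]
tool_rot: [-180.0, -0.1, 99.1]
contact_force: [-2.7, 3.6, 6.1]
finger_gap: 0.0121
```

send_rows(deltas=[{"travel":[-1.5,-0.2,0.5],"rotation":[0.1,0,0],"grip":1},{"travel":[-1.5,-0.2,0.5],"rotation":[0,0,0],"grip":1}])

```text
time_s: 17.38
eef_pos: [0.5472, -0.1428, 0.1714]
tool_rot: [-179.9, -0.3, 99.2]
contact_force: [-3.0, 4.8, 6.8]
finger_gap: 0.0118
```

```bash
python3 - <<'E'
from rel import *
here()
E
```

```text
t 17.38 TCP hook x,y [ 0.8 11.8] z 171.4 grip z 180.2 rot err [-0.11 -0.3   0.3 ] F [-3.   4.8  6.8] M [ 1.27  0.76 -0.02] gap 0.0118 dq 1.8
```

It's sticking a little (5 N lateral). I'll lighten the downward push.

send_rows(deltas=[{"travel":[-2,-0.8,0],"rotation":[-0.1,-0.2,0.2],"grip":1},{"travel":[-2,-0.5,0.1],"rotation":[0,-0.2,0.2],"grip":1}])

```text
time_s: 17.55
eef_pos: [0.5468, -0.1451, 0.1715]
tool_rot: [180.0, -0.0, 98.8]
contact_force: [-0.9, 4.1, 4.1]
finger_gap: 0.0117
```

```bash
python3 - <<'E'
from rel import *
here()
E
```

```text
t 17.55 TCP hook x,y [0.1 9.6] z 171.5 grip z 180.3 rot err [ 0.   -0.04 -0.03] F [-0.9  4.1  4.1] M [1.11 0.28 0.01] gap 0.0117 dq 1.9
```

send_rows(deltas=[{"travel":[-2,-0.2,0.1],"rotation":[0,0,0],"grip":1},{"travel":[-2,-0.2,0.1],"rotation":[0,-0.1,0],"grip":1}])

```text
time_s: 17.72
eef_pos: [0.5473, -0.1477, 0.1714]
tool_rot: [180.0, -0.0, 98.9]
contact_force: [-0.8, 3.6, 3.6]
finger_gap: 0.0118
```

send_rows(deltas=[{"travel":[-2,0,0.1],"rotation":[0,-0.1,0],"grip":1},{"travel":[-2,0,0.1],"rotation":[0,-0.1,0],"grip":1}])

```text
time_s: 17.88
eef_pos: [0.548, -0.1513, 0.1712]
tool_rot: [180.0, 0.1, 98.9]
contact_force: [-1.3, 3.0, 4.3]
finger_gap: 0.0117
```

```bash
python3 - <<'E'
from rel import *
here()
E
```

```text
t 17.88 TCP hook x,y [0.3 3.3] z 171.2 grip z 180.0 rot err [0.03 0.13 0.07] F [-1.3  3.   4.3] M [0.97 0.38 0.01] gap 0.0117 dq 1.7
```

send_rows(deltas=[{"travel":[-1.5,-0.2,0.3],"rotation":[0,0,0],"grip":1}])

```text
time_s: 17.97
eef_pos: [0.5481, -0.154, 0.1706]
tool_rot: [180.0, 0.2, 98.9]
contact_force: [1.0, 0.1, -1.1]
finger_gap: 0.0116
```

send_rows(deltas=[{"travel":[-1.5,-0.2,0.3],"rotation":[0,0,0],"grip":1}])

```text
time_s: 18.05
eef_pos: [0.548, -0.1567, 0.1697]
tool_rot: [180.0, 0.3, 98.9]
contact_force: [-0.7, 3.9, 1.9]
finger_gap: 0.0116
```

send_rows(deltas=[{"travel":[-1,-0.2,0.3],"rotation":[0,0,0],"grip":1}])

```text
time_s: 18.13
eef_pos: [0.548, -0.1571, 0.169]
tool_rot: [180.0, 0.2, 98.9]
contact_force: [0.3, 5.2, 3.0]
finger_gap: 0.0118
```

At y ≈ 0 the load vanished (Fz -1.1) and z began falling, so the crook is entering the groove. It now leans on the groove's far wall at 5 N. I'll ease back and follow it down.

send_rows(deltas=[{"travel":[1,0,0.8],"rotation":[0,0,0],"grip":1},{"travel":[0.3,0,1],"rotation":[0,0,0],"grip":1}])

```text
time_s: 18.3
eef_pos: [0.5477, -0.1562, 0.1664]
tool_rot: [-180.0, 0.2, 98.8]
contact_force: [0.1, 2.1, -0.6]
finger_gap: 0.0116
```

```bash
python3 - <<'E'
from rel import *
here()
E
```

```text
t 18.30 TCP hook x,y [-0.8 -1.5] z 166.4 grip z 175.2 rot err [-0.    0.16 -0.02] F [ 0.1  2.1 -0.6] M [0.56 0.06 0.06] gap 0.0116 dq 1.7
```

send_rows(deltas=[{"travel":[0.8,0,0.6],"rotation":[0,0.1,0],"grip":1},{"travel":[0.4,0,0.5],"rotation":[0,0,0],"grip":1}])

```text
time_s: 18.47
eef_pos: [0.5475, -0.1563, 0.1649]
tool_rot: [-180.0, 0.2, 98.8]
contact_force: [-1.3, 3.0, 6.2]
finger_gap: 0.012
```

send_rows(deltas=[{"travel":[0,0.3,0.5],"rotation":[0,0,0],"grip":1}])

```text
time_s: 18.55
eef_pos: [0.5478, -0.1564, 0.1649]
tool_rot: [-180.0, 0.2, 98.8]
contact_force: [-3.1, 3.7, 5.7]
finger_gap: 0.0116
```

```bash
python3 - <<'E'
from rel import *
here()
E
```

```text
t 18.55 TCP hook x,y [-0.7 -1.7] z 164.9 grip z 173.7 rot err [-0.    0.17 -0.06] F [-3.1  3.7  5.7] M [0.89 0.58 0.07] gap 0.0116 dq 0.5
```

Home: grip z is 173.7 mm against a nominal 173.5. I'll take the side and down loads off, then look before releasing.

send_rows(deltas=[{"travel":[0.6,-0.5,-0.4],"rotation":[0,0,0],"grip":1},{"travel":[0.5,-0.3,0],"rotation":[0,0,0],"grip":1}])

```text
time_s: 18.72
eef_pos: [0.547, -0.1561, 0.1652]
tool_rot: [180.0, 0.2, 98.8]
contact_force: [1.2, 1.8, -0.3]
finger_gap: 0.012
```

```bash
python3 - <<'E'
from rel import *
here(); d,_=snap('wrist','wrist20'); a,_=snap('scene','scene20'); here()
A=cv2.resize(a['img'][90:260,120:270,::-1],(400,453),interpolation=cv2.INTER_CUBIC)
B=cv2.resize(d['img'][100:300,230:420,::-1],(400,453),interpolation=cv2.INTER_CUBIC)
cv2.imwrite('pics/c20.png',np.clip(np.hstack([A,B])*1.3,0,255).astype(np.uint8))
E
```

```text
t 18.72 TCP hook x,y [-1.5 -1.3] z 165.2 grip z 174.0 rot err [ 0.02  0.23 -0.08] F [ 1.2  1.8 -0.3] M [ 0.35 -0.17  0.06] gap 0.012 dq 0.8
t 18.82 TCP hook x,y [-1.4 -1.3] z 165.2 grip z 174.0 rot err [ 0.03  0.23 -0.08] F [0.9 0.8 0.6] M [ 0.26 -0.23  0.02] gap 0.0122 dq 0.1
```

View pics/c20.png

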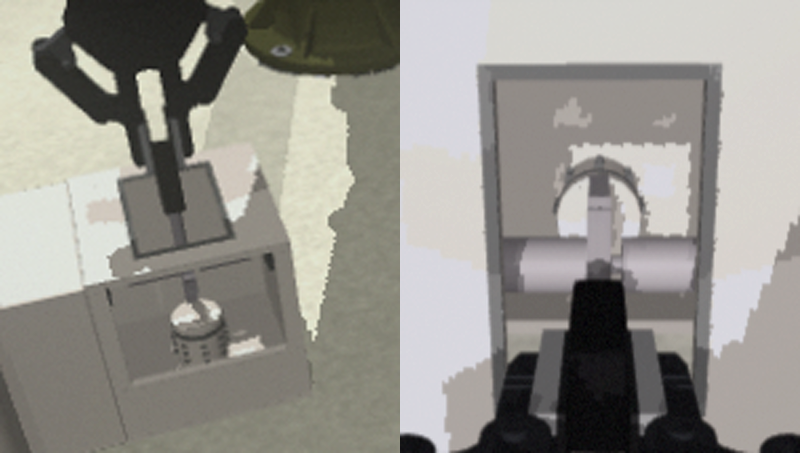

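The crook sits in the groove (crop columns 588–613; the groove runs to about 622), slightly to its -y wall. I'll centre it a little and then release.

send_rows(deltas=[{"travel":[1.2,0.4,0],"rotation":[0,0,0],"grip":1},{"travel":[0.5,0.1,0],"rotation":[0,0.1,0],"grip":1},{"travel":[0,0,0],"rotation":[0,0,0],"grip":1}], squeeze=40)

```text
time_s: 19.07
eef_pos: [0.5472, -0.1559, 0.1651]
tool_rot: [180.0, 0.3, 98.7]
contact_force: [-0.3, 2.1, 1.0]
finger_gap: 0.0116
```

```bash
python3 - <<'E'
from rel import *
here()
E
```

```text
t 19.07 TCP hook x,y [-1.2 -1.1] z 165.1 grip z 173.9 rot err [ 0.02  0.25 -0.14] F [-0.3  2.1  1. ] M [ 0.37 -0.09  0.01] gap 0.0116 dq 0.3
```

send_rows(deltas=[{"travel":[2,0,0],"rotation":[0,0.2,-0.1],"grip":1},{"travel":[1,0,0],"rotation":[0,0,0],"grip":1}])

```text
time_s: 19.23
eef_pos: [0.5469, -0.1543, 0.1651]
tool_rot: [180.0, 0.2, 98.8]
contact_force: [0.4, -1.1, -0.6]
finger_gap: 0.012
```

```bash
python3 - <<'E'
from rel import *
here()
E
```

```text
t 19.23 TCP hook x,y [-1.2  0.5] z 165.1 grip z 173.9 rot err [ 0.05  0.15 -0.09] F [ 0.4 -1.1 -0.6] M [-0.2  -0.2  -0.01] gap 0.012 dq 1.3
```

Loads are now near zero and it's centred. Opening the fingers gradually.

send_rows(deltas=[{"travel":[0,0,0],"rotation":[0,0,0],"grip":0.8},{"travel":[0,0,0],"rotation":[0,0,0],"grip":0.7},{"travel":[0,0,0],"rotation":[0,0,0],"grip":0.6},{"travel":[0,0,0],"rotation":[0,0,0],"grip":0.5},{"travel":[0,0,0],"rotation":[0,0,0],"grip":0.4},{"travel":[0,0,0],"rotation":[0,0,0],"grip":0.4},{"travel":[0,0,0],"rotation":[0,0,0],"grip":0.4}])

```text
time_s: 19.82
eef_pos: [0.5459, -0.1545, 0.1646]
tool_rot: [-179.9, 0.1, 98.7]
contact_force: [-0.2, 0.2, 0.2]
finger_gap: 0.0512
```

```bash
python3 - <<'E'
from rel import *
here(); d,_=snap('wrist','wrist21'); a,_=snap('scene','scene21'); here()
A=cv2.resize(a['img'][90:260,120:270,::-1],(400,453),interpolation=cv2.INTER_CUBIC)
B=cv2.resize(d['img'][100:300,230:420,::-1],(400,453),interpolation=cv2.INTER_CUBIC)
cv2.imwrite('pics/c21.png',np.clip(np.hstack([A,B])*1.3,0,255).astype(np.uint8))
E
```

```text
t 19.82 TCP hook x,y [-2.3  0.4] z 164.6 grip z 173.4 rot err [-0.08  0.14 -0.11] F [-0.2  0.2  0.2] M [-0.01  0.02  0.05] gap 0.0512 dq 0.1
t 19.92 TCP hook x,y [-2.3  0.5] z 164.6 grip z 173.4 rot err [-0.08  0.14 -0.1 ] F [-0.4 -0.9 -0.8] M [0.01 0.03 0.02] gap 0.0514 dq 0.1
```

View pics/c21.png

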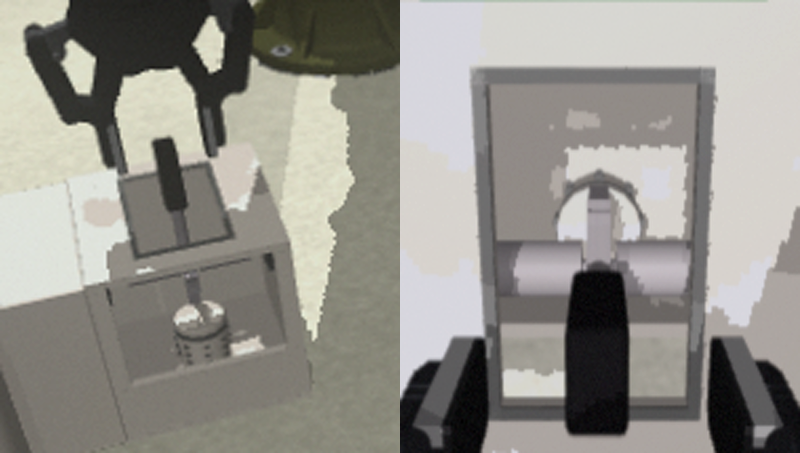

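The canister hangs free in the groove with the grip upright midway between the open fingers. Retreating straight up.

send_rows(deltas=[{"travel":[0,0,-6],"rotation":[0,0,0],"grip":0.3},{"travel":[0,0,-12],"rotation":[0,0,0],"grip":0.3},{"travel":[0,0,-16],"rotation":[0,0,0],"grip":0.3},{"travel":[0,0,-20],"rotation":[0,0,0],"grip":0.3},{"travel":[0,0,-20],"rotation":[0,0,0],"grip":0.3},{"travel":[0,0,-20],"rotation":[0,0,0],"grip":0.3},{"travel":[0,0,-20],"rotation":[0,0,0],"grip":0.3},{"travel":[0,0,-20],"rotation":[0,0,0],"grip":0.3},{"travel":[0,0,-12],"rotation":[0,0,0],"grip":0.3},{"travel":[0,0,0],"rotation":[0,0,0],"grip":0.3}])

```text
time_s: 20.75
eef_pos: [0.5459, -0.1534, 0.3263]
tool_rot: [179.8, 0.2, 98.8]
contact_force: [0.5, -0.2, 1.1]
finger_gap: 0.0597
```

```bash
cat > v.py <<'E'
import sys
from rel import *
n=sys.argv[1]
here(); d,st=snap('wrist','wrist'+n); a,sa=snap('scene','scene'+n); here()
A=cv2.resize(a['img'][90:260,120:270,::-1],(400,453),interpolation=cv2.INTER_CUBIC)
B=cv2.resize(d['img'][60:320,200:430,::-1],(400,453),interpolation=cv2.INTER_CUBIC)
cv2.imwrite('pics/c%s.png'%n,np.clip(np.hstack([A,B])*1.3,0,255).astype(np.uint8))
m=(a['img'].max(2)<45).astype(np.uint8); k,l,S,c=cv2.connectedComponentsWithStats(m)
for i in range(1,k):
    if 150<c[i][0]<230 and 100<c[i][1]<190 and S[i,4]>20: print('dark blob scene',S[i].tolist(),c[i].round(2))
E
python3 v.py 22
```

```text
t 20.75 TCP hook x,y [-2.1  1.6] z 326.3 grip z 335.1 rot err [ 0.16  0.24 -0.05] F [ 0.5 -0.2  1.1] M [-0.02 -0.05 -0.02] gap 0.0597 dq 0.7
t 20.85 TCP hook x,y [-3.   1.8] z 323.4 grip z 332.2 rot err [-0.02  0.16 -0.04] F [ 0.9  0.  -1.3] M [ 0.02 -0.01  0.06] gap 0.0598 dq 2.6
dark blob scene [178, 142, 12, 27, 178] [183.64 155.64]
```

View pics/c22.png

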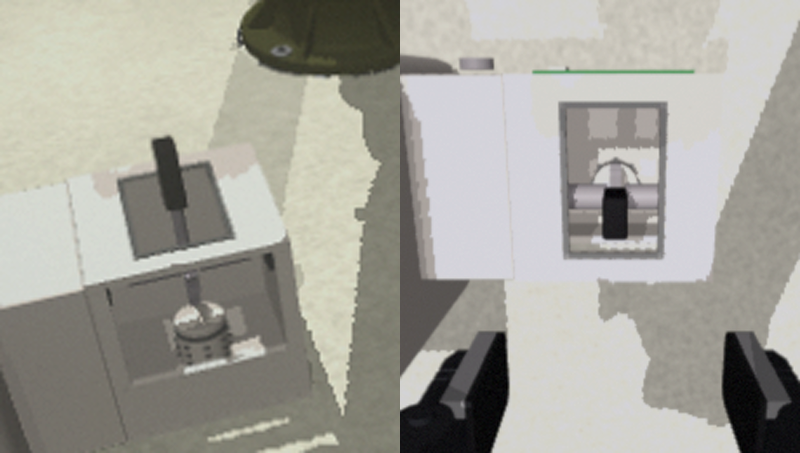

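The canister hangs alone in the groove with the gripper clear. I'll wait half a second and compare, to confirm it's still and upright.

send_rows(deltas=[{"travel":[0,0,-5],"rotation":[0,0,0],"grip":0.3},{"travel":[0,0,0],"rotation":[0,0,0],"grip":0.3},{"travel":[0,0,0],"rotation":[0,0,0],"grip":0.3},{"travel":[0,0,0],"rotation":[0,0,0],"grip":0.3},{"travel":[0,0,0],"rotation":[0,0,0],"grip":0.3},{"travel":[0,0,0],"rotation":[0,0,0],"grip":0.3},{"travel":[0,0,0],"rotation":[0,0,0],"grip":0.3},{"travel":[0,0,0],"rotation":[0,0,0],"grip":0.3}])

```text
time_s: 21.52
eef_pos: [0.5425, -0.1529, 0.3234]
tool_rot: [-179.5, -0.1, 98.8]
contact_force: [1.2, -0.6, -0.2]
finger_gap: 0.0592
```

```bash
python3 v.py 23; python3 - <<'E'
from rel import *
t,_=snap('top','top23'); cv2.imwrite('pics/t23.png',t['img'][:,:,::-1])
a,sa=load('scene23'); d,st=load('wrist23')
m=(a['img'].max(2)<45).astype(np.uint8); m[:,:170]=0;m[:,200:]=0;m[:135]=0;m[175:]=0
p=np.argwhere(m)[:,::-1].astype(np.float32); print('scene obs',p.min(0),p.max(0),p.mean(0),cv2.fitLine(p,cv2.DIST_L2,0,.01,.01).ravel()[:2])
mw=(d['img'].max(2)<45).astype(np.uint8); mw[:,:290]=0;mw[:,350:]=0;mw[230:]=0
k,l,S,c=cv2.connectedComponentsWithStats(mw); i=1+S[1:,4].argmax(); pw=np.argwhere(l==i)[:,::-1].astype(float); print('wrist obs',pw.min(0),pw.max(0),pw.mean(0))
X=np.array([[sx*.012,sy*.007,sz*.022] for sx in np.linspace(-1,1,7) for sy in np.linspace(-1,1,7) for sz in np.linspace(-1,1,11)])
hk=PC+RZ@[.0155,0]
for rx,ry in [(0,0),(3,0),(-3,0),(0,3),(0,-3)]:
    # rotate about crook apex
    R=Ro.from_euler('z',HY,degrees=True)*Ro.from_euler('xy',[rx,ry],degrees=True)
    W=R.apply(X+[0,0,.064])+np.r_[hk+RZ@[0,.0008],.1735-.064]
    q=proj(a,sa,W); f=cv2.fitLine(q.astype(np.float32),cv2.DIST_L2,0,.01,.01).ravel()[:2]; w=proj(d,st,W)
    print((rx,ry),'scene',q.min(0).round(1),q.max(0).round(1),q.mean(0).round(1),f.round(3),'wrist',w.min(0).round(1),w.max(0).round(1))
E
```

```text
t 21.52 TCP hook x,y [-5.4  2.5] z 323.4 grip z 332.2 rot err [-0.51 -0.1  -0.04] F [ 1.2 -0.6 -0.2] M [ 0.03 -0.02  0.01] gap 0.0592 dq 0.2
t 21.62 TCP hook x,y [-5.4  2.5] z 323.5 grip z 332.3 rot err [-0.5  -0.09 -0.04] F [ 0.1  0.5 -0.4] M [ 0.   -0.    0.01] gap 0.0597 dq 0.2
dark blob scene [178, 142, 12, 27, 176] [183.59 155.75]
scene obs [178. 142.] [189. 168.] [183.59091 155.75   ] [0.20577078 0.9786002 ]
wrist obs [315. 173.] [328. 201.] [321.53299492 187.25126904]
(0, 0) scene [176.4 141.3] [190.7 171.1] [183.6 156.2] [0.207 0.978] wrist [313.1 175.5] [328.2 209.7]
(3, 0) scene [173.8 141.7] [189.4 171.6] [181.7 156.6] [0.265 0.964] wrist [308.3 175.4] [325.5 209.7]
(-3, 0) scene [179. 141.] [192.  170.7] [185.5 155.8] [0.148 0.989] wrist [316.5 175.4] [333.  209.7]
(0, 3) scene [176.7 142.3] [191.  172.1] [183.9 157.2] [0.206 0.979] wrist [313.2 177.7] [328.2 213.9]
(0, -3) scene [176.1 140.4] [190.5 170.1] [183.3 155.2] [0.208 0.978] wrist [313.1 173.4] [328.2 205.3]
```

View pics/t23.png

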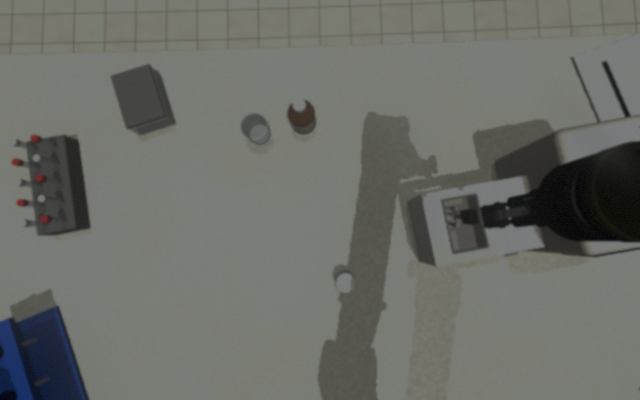

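The grip's line in the scene view (0.206, 0.979) matches an upright canister hung home (0.207, 0.978). Its centroid moved only 0.1 px in 0.75 s, so it's still. The bottle, beaker and jar are where they were. Signing off.

```bash
python3 -c "
from workcell import workorder; print(workorder.sign_off())"
```

```text
the job is handed in; nothing more can be done
None
```

The canister is hanging in the groove, upright and still, and the job is signed off at about 21.6 s of the 72 s limit.

**What I did**
- I passed the canister through the port on the -x side of the bar. It was within about 2 mm of the middle of the free space, and I saw no contact force on the way through.
- I set the crook on the full bar at y ≈ +15 mm. Contact came at grip height 180.6 mm (180.4 expected).
- I slid it to -y under about 5–9 N. At y ≈ 0 the load vanished and the crook dropped.
- I followed it down to 173.7 mm (173.5 is home), took the loads off, opened the fingers and lifted straight away.

**Last checks**
- **Canister:** the grip's line in the scene view matches an upright canister within about 1°, and it moved 0.1 px in 0.75 s. In the wrist view the grip's lower edge was about 8 px off the prediction. I put that down to the wrist calibration and dark shading, but did not resolve it.
- **Surroundings:** the bottle, beaker and jar look unmoved in the top picture, and the gripper is well above the analyser.

**What went wrong**
- Just after the first grasp I sent one row with the wrong sign, which pressed the canister against the bench and left it leaning about 5° in the jaws.
- I stood it back on the bench (a brief 13.7 N touch) and regrasped it squarely before going to the port. That left it about 12 mm from where it first stood.
- I have no force reading from the moment of that first press.

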